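# Hang the rinsing pails to dry under the lamp

### The job

Swing the work lamp aside as far as it will go, away from the drying rack, and leave it there while you hang every rinsing pail standing on the bench by the middle of its handle on the rack, one pail to a hook, so that it hangs freely, level and no longer swinging. Then swing the lamp back so that its shade is over the middle of the row of hooks, and let go. Do not disturb the brush pot, the bowl or the inkstone.

Things in the scene. Friction and masses are not known exactly. Their poses are not given: they have to be found in the camera images.
- rack: dark wooden drying rack, fixed: base board 190 x 460 x 15 mm and, 90 mm behind the hook seats, a crossbar 460 mm long (top 195 mm up) on two end posts. Four steel hooks in a row 115 mm apart stick out of it towards the rack's -x (roughly to the robot). Origin: on the table below the middle of the row of seats; row along y
- seat1 (a point): hook 1 of 4 from the rack's left (+y): where the centre of a hung pail's grip lies, 176 mm up, 11 mm above the wire's centre. Hook of 8 mm wire bent to a V: in front of the seat (-x) it turns up to its tip (28 mm ahead, top 195 mm up), behind it rises to 185 mm and runs level to the crossbar. Orientation as the rack
- seat2 (a point): hook 2 of 4 from the rack's left (+y): where the centre of a hung pail's grip lies, 176 mm up, 11 mm above the wire's centre. Hook of 8 mm wire bent to a V: in front of the seat (-x) it turns up to its tip (28 mm ahead, top 195 mm up), behind it rises to 185 mm and runs level to the crossbar. Orientation as the rack
- seat3 (a point): hook 3 of 4 from the rack's left (+y): where the centre of a hung pail's grip lies, 176 mm up, 11 mm above the wire's centre. Hook of 8 mm wire bent to a V: in front of the seat (-x) it turns up to its tip (28 mm ahead, top 195 mm up), behind it rises to 185 mm and runs level to the crossbar. Orientation as the rack
- seat4 (a point): hook 4 of 4 from the rack's left (+y): where the centre of a hung pail's grip lies, 176 mm up, 11 mm above the wire's centre. Hook of 8 mm wire bent to a V: in front of the seat (-x) it turns up to its tip (28 mm ahead, top 195 mm up), behind it rises to 185 mm and runs level to the crossbar. Orientation as the rack
- rack_mid (a point): the middle of the row of four hook seats, 176 mm above the table
- lamp_arm (a joint): swing of the lamp arm about its upright post, rad: 0 = swung fully aside to the left against its stop, about 1.6 = over the middle of the rack, end stop at 1.95; grows counter-clockwise seen from above. A light friction hinge (about 0.5 N at the grip) that stays where it is left
- lamp_hinge (a point): on the upright axis of the lamp post, which stands behind the left end of the rack; 285 mm above the table. The post is 22 mm thick; the arm is 260 mm long, a 12 mm rod 274 mm above the table
- lamp_grip (a point): on the axis of the upright wooden grip pin on top of the lamp shade at the arm's end, above the shade's centre, 316 mm above the table. Pin 16 mm thick, from 284 to 345 mm up. The shade below is a dark metal cone 104 mm across, its rim 236 mm and its bulb's lowest point 220 mm above the table
- pail1: stainless rinsing pail, up to four alike: round, open, 84 mm across the rim, 72 mm at the base, 62 mm high, 0.14 to 0.28 kg. Stiff fixed arched handle: wire uprights at its y = -42.5 and +42.5 mm carry a straight bar along y, centre line 135 mm up: two wooden sleeves 14 mm thick, 28 mm long, and between them a 20 mm waist 8 mm thick. Same after half a turn. Origin: underside centre. None if absent
- pail2: stainless rinsing pail, up to four alike: round, open, 84 mm across the rim, 72 mm at the base, 62 mm high, 0.14 to 0.28 kg. Stiff fixed arched handle: wire uprights at its y = -42.5 and +42.5 mm carry a straight bar along y, centre line 135 mm up: two wooden sleeves 14 mm thick, 28 mm long, and between them a 20 mm waist 8 mm thick. Same after half a turn. Origin: underside centre. None if absent
- pail3: stainless rinsing pail, up to four alike: round, open, 84 mm across the rim, 72 mm at the base, 62 mm high, 0.14 to 0.28 kg. Stiff fixed arched handle: wire uprights at its y = -42.5 and +42.5 mm carry a straight bar along y, centre line 135 mm up: two wooden sleeves 14 mm thick, 28 mm long, and between them a 20 mm waist 8 mm thick. Same after half a turn. Origin: underside centre. None if absent
- pail4: stainless rinsing pail, up to four alike: round, open, 84 mm across the rim, 72 mm at the base, 62 mm high, 0.14 to 0.28 kg. Stiff fixed arched handle: wire uprights at its y = -42.5 and +42.5 mm carry a straight bar along y, centre line 135 mm up: two wooden sleeves 14 mm thick, 28 mm long, and between them a 20 mm waist 8 mm thick. Same after half a turn. Origin: underside centre. None if absent
- handle1 (a point): middle of the handle bar of pail1 (middle of its narrow waist), on its centre line, 135 mm above the pail's underside and 73 mm above its rim; axes as the pail's (the bar runs along y)
- handle2 (a point): middle of the handle bar of pail2 (middle of its narrow waist), on its centre line, 135 mm above the pail's underside and 73 mm above its rim; axes as the pail's (the bar runs along y)
- handle3 (a point): middle of the handle bar of pail3 (middle of its narrow waist), on its centre line, 135 mm above the pail's underside and 73 mm above its rim; axes as the pail's (the bar runs along y)
- handle4 (a point): middle of the handle bar of pail4 (middle of its narrow waist), on its centre line, 135 mm above the pail's underside and 73 mm above its rim; axes as the pail's (the bar runs along y)
- brush_pot: bystander: white ceramic pot 90 mm across, 110 mm high, with brushes standing in it up to about 245 mm high; origin centre of underside
- wash_bowl: bystander: low blue and white ceramic bowl 117 mm across, 48 mm high; origin centre of underside
- inkstone: bystander: black slab 100 x 70 x 20 mm; origin centre of underside

How it is judged:
By the outcome, as a careful person would: the job done as asked, in the order asked, and still so for the second after the job is handed in, with the robot touching nothing.
Of pail1, pail2, pail3, pail4 only 3 to 4 are there at a start; the rules pass over those that are not, and their reading is None.
At some moment in a run one of pail1, pail2, pail3, pail4 may be knocked a few centimetres aside while the robot is not near it.
It also fails if it takes over 210 s, if anything falls off the work surface, if the arm or the gripper's body presses on something with over 40 N, if the wrist force passes 120 N, or if a joint passes its speed limit or range.

### The arm

A 6-joint arm with a two-finger parallel gripper is mounted at the origin on the work surface. World frame = base frame: x ahead of the robot, y to its left, z up, the work surface at z = 0. Lengths are in mm, angles in rad, forces in N, time in s.
With the tool pointing down it reaches from about 275 to 1000 mm from the base axis. Payload 8.4 kg.
Tool frame: the origin (TCP) lies midway between the tips of the shut fingers; the grasp point (between the pads) lies 19 mm behind it; z points along the fingers, y is the line along which they close (so a half turn about z gives the same grasp; the last joint's range is limited). The gripper opens to 85 mm and grips with 20 to 120 N. Pads are 22 mm wide; open, the fingers measure 114 mm over their backs; the gripper's body (76 mm by 85 mm) begins 54 mm behind the grasp point. The pads swing forward as they close: fully open they stand 13 mm farther back than shut.
Start: joints at [1.174, 0.353, 1.633, -0, 1.155, -0.002], TCP at [240.389, 576.924, 231.281] pointing down, gripper open.
Joint ranges: [-2.63, 2.63], [-0.92, 2.1], [0.06, 2.66], [-1.3, 4.44], [0, 2.69], [-3.02, 3.02]. Speed limits (rad/s): [2.22, 2.22, 2.79, 3.14, 3.14, 3.14].

### API

Orientations are given as [roll, pitch, yaw] about the fixed x, y, z axes, in that order (R = Rz(yaw) Ry(pitch) Rx(roll)).
In Python, from rig import r, cams gives the robot as it stands. The module is installed in compiled form; this text tells all that it offers.
- The arm moves only by the tool send_rows, never from a script. Its argument "targets" is one flat list of numbers, 7 for each row, row after row: the shift along the tool's x, y, z in m, then the turn, a rotation vector about the tool's x, y, z in rad, then the opening, from -1 (shut) to 1 (fully open). In form: [tx, ty, tz, wx, wy, wz, fingers, tx, ty, tz, wx, wy, wz, fingers, ...]. A call has 1 to 12 rows; each row is the pose to reach, as a shift and turn from the pose commanded when the call began, along the tool's axes at that moment; what a row does not reach only later rows make up. A row lasts 1/12 s, in which the tool goes at most 41.7 mm and 7.16 degrees, less where a joint would pass 70% of its speed; a pose out of reach is approached as far as the arm can. A call with a gripper value outside its range is refused whole. The fingers move at their own pace and stop on an object; "grip_force" is the grip in N (left out, the last holds). Time passes only in rows, so rows that repeat a pose let the fingers close. It gives the time, the measured TCP pose, the force, the opening and the grip force at its end, in the units of the state.
- r.sense(): the state, without advancing time (a new reading comes with each control period).
- cams.grab_frame(name): name is "side" or "top"; returns a dict with "color" (400x640x3 uint8, blue, green, red), "fx", "fy", "cx", "cy" (pixels), "xyz" and "attitude" of the camera in the world. Camera axes: x right, y down, z forward; pixel columns grow to the right and rows downward; lengths in mm; the calibration is good to about 2 mm. A picture is of the moment at which its call begins. There is no depth.
- r.sign_off(): hands the job in; it is judged then, once.
The state is a dict: "clock": time; "qpos": joint angles; "qvel": joint speeds; "joint_efforts": joint torques, N m; "eef_pos": TCP position; "tcp_rot": TCP orientation; "contact_force": force on the tool from outside, world axes, zero at the start; "wrist_torque": the same for the moment, N m; "opening": opening from 0.0 (shut) to 1.0 (fully open); "grasp_force": force on a finger pad.
Only numpy, scipy, OpenCV 4.12 (cv2) and the standard library are available. Lean on these libraries where they do the work, as an engineer would, in place of code of your own. Each camera call takes 0.05 s, during which the arm holds its last target. There are 200 camera calls.

## Working session

There is one attempt and no reset: what is moved stays moved. The work goes in short steps, Python scripts to look and compute and a tool call to move; the robot and the scene stay as the last step left them, time stands still between calls to the robot, and variables do not carry over. Pictures are saved under pics/ and viewed, at most 14 in all, crops included, and the job is handed in when it is done.

Besides the shell and the picture viewer there is one more tool, called after "Call:" as name(argument=value, ...) on one line, values as JSON. send_rows: Moves the arm, as the interface text tells. Its arguments: {"type":"object","properties":{"targets":{"type":"array"},"grip_force":{"type":"number"}},"required":["targets"]}

```bash
mkdir -p pics
cat > h.py <<'E'
import numpy as np, cv2
from scipy.spatial.transform import Rotation as R
from rig import r, cams
def snap(n,f):
    g=cams.grab_frame(n); cv2.imwrite(f,g["color"]); return g
def rot(g):
    a=np.array(g["attitude"],float)
    return a if a.shape==(3,3) else R.from_euler('xyz',a).as_matrix()
def ray(g,u,v,z):
    d=rot(g)@np.array([(u-g["cx"])/g["fx"],(v-g["cy"])/g["fy"],1]); o=np.array(g["xyz"])
    return o+d*(z-o[2])/d[2]
def proj(g,p):
    c=rot(g).T@(np.array(p,float)-np.array(g["xyz"])); return g["cx"]+g["fx"]*c[0]/c[2], g["cy"]+g["fy"]*c[1]/c[2]
E
python3 - <<'E'
from h import *
import pickle
G={}
for n in("top","side"):
    g=snap(n,f"pics/{n}0.png"); G[n]=g; print(n,[g[k] for k in("fx","fy","cx","cy","xyz","attitude")])
pickle.dump(G,open("g0.pkl","wb")); print(r.sense())
E
```

```text
top [370.00992792312246, 370.00992792312246, 319.7035891766598, 200.30722843977847, array([ 295.57860094,    6.74846401, 1393.42283072]), array([-2.96330143, -0.02777463, -1.55855793])]
side [486.6264783227475, 486.6264783227475, 322.8967433565282, 199.83107615089276, array([    5.17642515, -1145.17507433,  1110.49402806]), array([-2.18975978,  0.01715018, -0.45004588])]
{'clock': 0.1, 'qpos': array([ 1.17360791e+00,  3.53580928e-01,  1.63406231e+00,  8.88659413e-07,
        1.15523868e+00, -2.39682588e-03]), 'qvel': array([ 0.00084389, -0.00079907, -0.00214769,  0.00281721, -0.00046788,
       -0.00010666]), 'joint_efforts': array([ 1.05092728e-03, -6.06350255e+01, -3.42818499e+01,  1.03202681e-04,
        4.11343121e-03,  3.82809858e-06]), 'eef_pos': array([240.21168515, 576.51592097, 230.63440948]), 'tcp_rot': array([-3.14030340e+00, -3.90269335e-06,  2.74680070e+00]), 'contact_force': array([ 0.10905427,  0.66166656, -0.0758107 ]), 'wrist_torque': array([ 0.02974616,  0.0136997 , -0.02262019]), 'grasp_force': 0.0, 'opening': 0.9992189919207438}
```

View pics/top0.png

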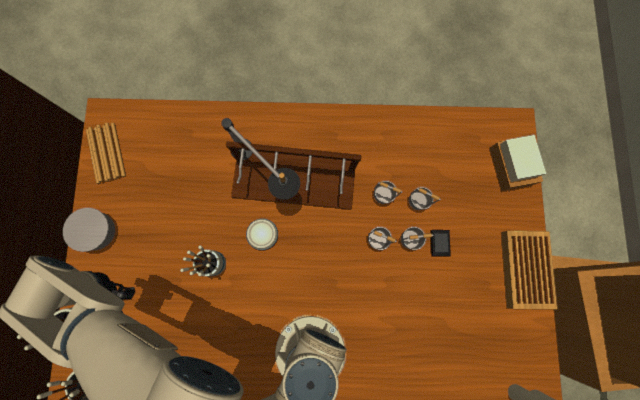

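View pics/side0.png

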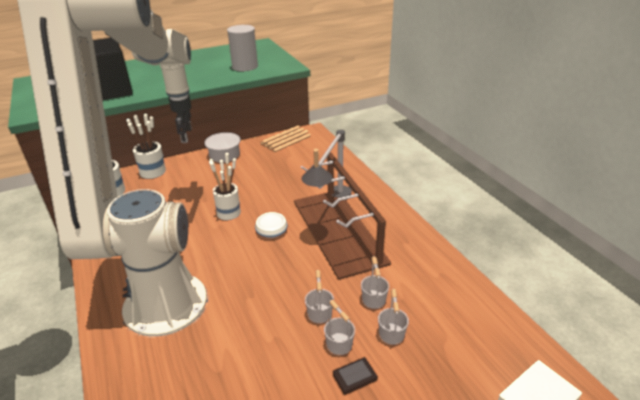

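The top view shows the rack at about (295,175), the lamp shade at (284,184), the post at (228,124), and four pails near (385,193), (421,199), (380,239) and (413,238). I'll enlarge these areas.

Run:
```python
import cv2
a=cv2.imread("pics/top0.png")[110:265,220:460]; cv2.imwrite("pics/top0c.png",cv2.resize(a,None,fx=3.3,fy=3.3,interpolation=cv2.INTER_CUBIC))
a=cv2.imread("pics/side0.png")[245:365,290:430]; cv2.imwrite("pics/side0c.png",cv2.resize(a,None,fx=5,fy=5,interpolation=cv2.INTER_CUBIC))
a=cv2.imread("pics/side0.png")[120:280,280:400]; cv2.imwrite("pics/side0d.png",cv2.resize(a,None,fx=3.7,fy=3.7,interpolation=cv2.INTER_CUBIC))
```

```text
(no output)
```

View pics/top0c.png

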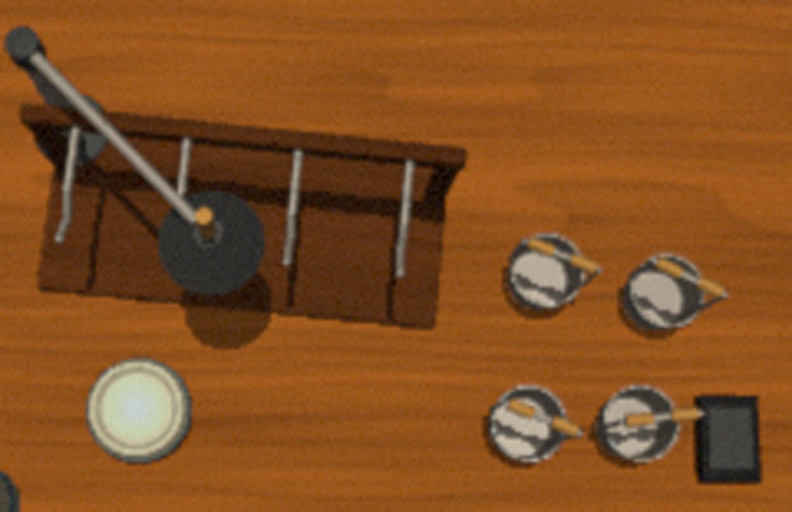

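View pics/side0c.png

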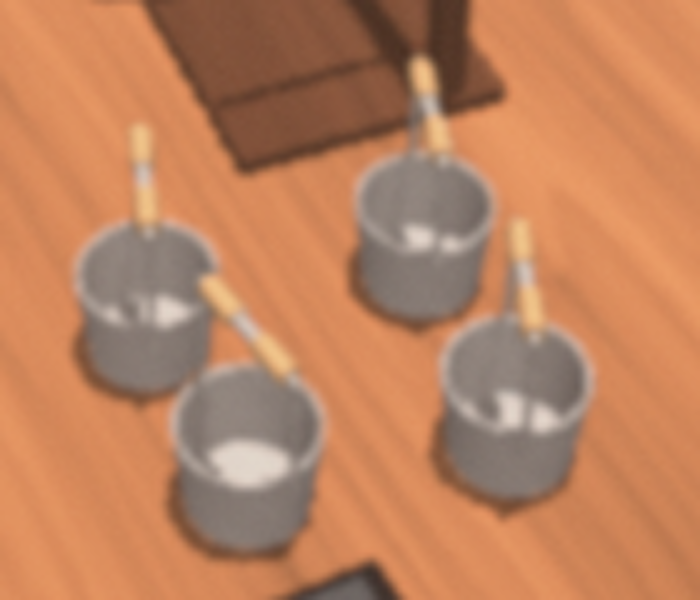

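View pics/side0d.png

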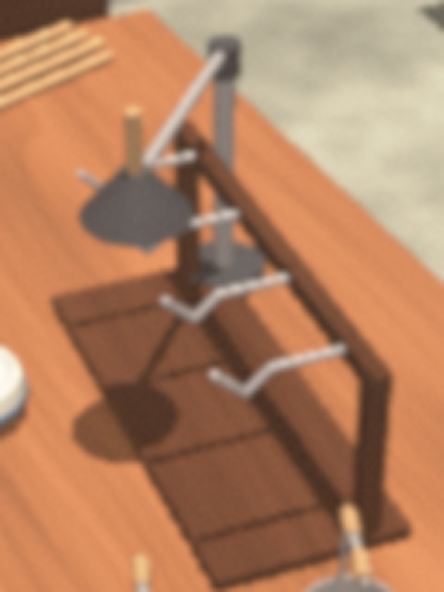

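```bash
cat >> h.py <<'E'
def line(g,u,v):
    d=rot(g)@np.array([(u-g["cx"])/g["fx"],(v-g["cy"])/g["fy"],1]); return np.array(g["xyz"]),d/np.linalg.norm(d)
def tri(g1,p1,g2,p2):
    A=0;b=0
    for g,p in((g1,p1),(g2,p2)):
        o,d=line(g,*p);M=np.eye(3)-np.outer(d,d);A=A+M;b=b+M@o
    return np.linalg.solve(A,b)
E
python3 - <<'E'
from h import *
import pickle
np.set_printoptions(precision=1,suppress=True)
G=pickle.load(open("g0.pkl","rb"));t,s=G["top"],G["side"]
T=lambda u,v:((u+.5)/3.3+219.5,(v+.5)/3.3+109.5)
S=lambda u,v:((u+.5)/5+289.5,(v+.5)/5+244.5)
D=lambda u,v:((u+.5)/3.7+279.5,(v+.5)/3.7+119.5)
H={'A':((530,243),(598,270),(418,65),(443,153),(545,272),(425,205)),'B':((657,262),(727,297),(518,228),(533,328),(664,293),(515,378)),
'C':((510,403),(580,436),(140,130),(149,225),(528,424),(147,283)),'D':((627,420),(703,412),(207,281),(290,372),(638,424),(248,424))}
for k,(a,b,c,d,rt,rs) in H.items():
    m=np.add(a,b)/2;n=np.add(c,d)/2
    pa,pb=ray(t,*T(*a),135),ray(t,*T(*b),135);qa,qb=ray(s,*S(*c),135),ray(s,*S(*d),135)
    print(k,"tri",tri(t,T(*m),s,S(*n)),"top",(pa+pb)[:2]/2,"side",(qa+qb)[:2]/2,"yaw",np.degrees([np.arctan2(*(pa-pb)[[1,0]]),np.arctan2(*(qa-qb)[[1,0]])]),"len",np.linalg.norm(pa-pb),np.linalg.norm(qa-qb),"rim",ray(t,*T(*rt),62)[:2],ray(s,*S(*rs),62)[:2])
print("tips top",[ray(t,*T(*p),191)[:2] for p in((60,240),(288,263),(400,275))])
print("tips side",[ray(s,*D(*p),191)[:2] for p in((163,299),(213,373))])
print("seat side",[ray(s,*D(*p),165)[:2] for p in((195,318),(247,391))])
print("board",[ray(t,*T(*p),15)[:2] for p in((38,290),(433,327))], [ray(s,*D(*p),15)[:2] for p in((52,300),(222,585),(409,530))])
print("bar",[ray(t,*T(*p),195)[:2] for p in((22,104),(465,151))])
print("pin",tri(t,T(204,214),s,D(133,109)),ray(t,*T(204,214),345),ray(s,*D(133,109),345))
print("post",tri(t,T(22,46),s,D(224,42)),ray(t,*T(22,46),290))
for n,z in((("pot"),110),):print(n,ray(t,206,263,110))
print("bowl",ray(t,*T(139,411),48),"ink",ray(t,*T(728,438),20))
E
```

```text
A tri [ 575.  -273.4  135.5] top [ 573.1 -272.8] side [ 577.8 -272.3] yaw [68.7 70.4] len 77.10025743250614 74.1767587694814 rim [ 571.  -267.3] [ 575.  -277.3]
B tri [ 552.5 -409.1  136.4] top [ 550.7 -408.6] side [ 556.  -407.5] yaw [63.5 63.8] len 81.86207791079042 71.41975755873086 rim [ 549.5 -400.5] [ 551.8 -412.7]
C tri [ 402.7 -249.7  136.6] top [ 400.2 -249.2] side [ 406.3 -247.9] yaw [65.4 68.5] len 79.33839344318447 74.96933372764627 rim [ 401.1 -245.3] [ 400.9 -258.9]
D tri [ 406.1 -373.9  137.6] top [ 405.7 -374.6] side [ 407.8 -371.2] yaw [96.8 97.7] len 80.36069337398247 75.65102571805255 rim [ 402.8 -366.5] [ 406.1 -375.2]
tips top [array([568.4, 247.9]), array([548.9,  18.9]), array([538.7, -94. ])]
tips side [array([553.4,  19.8]), array([544.2, -94.2])]
seat side [array([581.5,  13.6]), array([573.7, -99.5])]
board [array([549.4, 305.2]), array([ 514.2, -146.7])] [array([554. , 294.3]), array([ 519.6, -159.1]), array([ 698.6, -172.8])]
bar [array([708.8, 292.9]), array([ 668.4, -160. ])]
pin [561.   91.9 343.3] [559.3  92.1 345. ] [561.1  89.2 345. ]
post [741.9 275.3 278.6] [733.5 273.5 290. ]
pot [304.6 357.2 110. ]
bowl [410.3 180.6  48. ] ink [ 391.9 -480.2   20. ]
```

```bash
cat >> h.py <<'E'
def go(x,y,z,yawdeg):
    """tool-frame shift (m) and rotvec (rad) from the present pose to a tool-down pose"""
    s=r.sense(); R0=R.from_euler('xyz',s["tcp_rot"]); t=R0.inv().apply(np.array([x,y,z])-s["eef_pos"])/1000
    w=(R0.inv()*R.from_euler('xyz',[np.pi,0,np.radians(yawdeg)])).as_rotvec()
    print("to",(x,y,z,yawdeg),"t",t.round(4),"w",w.round(3))
E
python3 - <<'E'
from h import *
go(240,577,420,157.4);go(400,330,430,121);go(560.5,91,420,85)
E
```

```text
to (240, 577, 420, 157.4) t [ 4.000e-04  1.000e-04 -1.894e-01] w [-0.001 -0.    -0.   ]
to (400, 330, 430, 121) t [-0.2423 -0.1664 -0.1992] w [-0.001  0.     0.635]
to (560.5, 91, 420, 85) t [-0.4824 -0.3252 -0.1889] w [-1.000e-03  1.000e-03  1.263e+00]
```

Call:
send_rows(targets=[0,0,-0.04,0,0,0.1,1,-0.01,-0.01,-0.08,0,0,0.2,1,-0.04,-0.03,-0.11,0,0,0.3,1,-0.07,-0.05,-0.14,0,0,0.42,1,-0.1,-0.07,-0.16,0,0,0.54,1,-0.13,-0.09,-0.18,0,0,0.66,1,-0.16,-0.11,-0.19,0,0,0.78,1,-0.19,-0.13,-0.19,0,0,0.9,1,-0.22,-0.15,-0.19,0,0,1.02,1,-0.25,-0.17,-0.19,0,0,1.14,1,-0.28,-0.19,-0.19,0,0,1.263,1,-0.31,-0.21,-0.19,0,0,1.263,1], grip_force=25)

```text
clock: 1.1
eef_pos: [446.2, 262.1, 421.1]
tcp_rot: [-3.141, 0.0, 1.476]
contact_force: [0.9, 1.0, -0.4]
opening: 1.005
grasp_force: 0.0
```

Run:
```python
from h import *
print(r.sense()["eef_pos"],r.sense()["tcp_rot"]); go(560.5,91,410,85);go(560.5,91,300,85)
```

```text
[446.24421795 262.10991603 421.11734572] [-3.14139541e+00  1.49814090e-04  1.47584662e+00]
to (560.5, 91, 410, 85) t [-0.1595  0.13    0.0111] w [-0.     0.    -0.008]
to (560.5, 91, 300, 85) t [-0.1595  0.13    0.1211] w [-0.     0.    -0.008]
```

Call:
send_rows(targets=[-0.03,0.025,0,0,0,-0.008,1,-0.06,0.05,0,0,0,-0.008,1,-0.09,0.075,0,0,0,-0.008,1,-0.12,0.1,0,0,0,-0.008,1,-0.145,0.12,0,0,0,-0.008,1,-0.16,0.13,0,0,0,-0.008,1,-0.16,0.13,0,0,0,-0.008,1,-0.16,0.13,0.02,0,0,-0.008,1,-0.16,0.13,0.03,0,0,-0.008,1,-0.16,0.13,0.03,0,0,-0.008,1])

```text
clock: 1.93
eef_pos: [559.8, 93.4, 388.4]
tcp_rot: [-3.137, 0.001, 1.492]
contact_force: [-0.4, 0.1, 0.4]
opening: 1.001
grasp_force: 0.0
```

Run:
```python
from h import *
print(r.sense()["eef_pos"],r.sense()["tcp_rot"]); go(560.5,91,300,85)
```

```text
[559.82289957  93.44259362 388.44671598] [-3.13687967e+00  9.33911299e-04  1.49214817e+00]
to (560.5, 91, 300, 85) t [-0.0023  0.0013  0.0884] w [-0.005  0.001  0.009]
```

Call:
send_rows(targets=[-0.002,0.001,0.02,0,0,0.008,1,-0.002,0.001,0.045,0,0,0.008,1,-0.002,0.001,0.07,0,0,0.008,1,-0.002,0.001,0.086,0,0,0.008,1,-0.002,0.001,0.088,0,0,0.008,1,-0.002,0.001,0.088,0,0,0.008,-1,-0.002,0.001,0.088,0,0,0.008,-1,-0.002,0.001,0.088,0,0,0.008,-1,-0.002,0.001,0.088,0,0,0.008,-1,-0.002,0.001,0.088,0,0,0.008,-1,-0.002,0.001,0.088,0,0,0.008,-1,-0.002,0.001,0.088,0,0,0.008,-1], grip_force=25)

```text
clock: 2.93
eef_pos: [562.4, 90.9, 304.0]
tcp_rot: [3.141, 0.0, 1.484]
contact_force: [-1.3, -1.4, 5.4]
opening: 0.177
grasp_force: 25.0
```

```bash
cat >> h.py <<'E'
def arc(a0,a1,n,hinge):
    s=r.sense(); R0=R.from_euler('xyz',s["tcp_rot"]); p=s["eef_pos"]
    for a in np.radians(np.linspace(a0,a1,n+1)[1:]):
        t=np.array([hinge[0]+260*np.cos(a),hinge[1]+260*np.sin(a),p[2]]); print((R0.inv().apply(t-p)/1000)[:2].round(3).tolist())
E
python3 - <<'E'
from h import *
arc(225.2,180,12,(743.6,277.3))
E
```

```text
[0.013, -0.015]
[0.025, -0.027]
[0.038, -0.038]
[0.052, -0.048]
[0.066, -0.058]
[0.081, -0.066]
[0.096, -0.074]
[0.112, -0.08]
[0.129, -0.085]
[0.145, -0.089]
[0.162, -0.093]
[0.179, -0.095]
```

Call:
send_rows(targets=[0.013,-0.014,0,0,0,0,-1,0.025,-0.027,0,0,0,0,-1,0.038,-0.038,0,0,0,0,-1,0.052,-0.048,0,0,0,0,-1,0.066,-0.058,0,0,0,0,-1,0.081,-0.066,0,0,0,0,-1,0.096,-0.074,0,0,0,0,-1,0.112,-0.08,0,0,0,0,-1,0.129,-0.085,0,0,0,0,-1,0.145,-0.089,0,0,0,0,-1,0.162,-0.093,0,0,0,0,-1,0.179,-0.095,0,0,0,0,-1])

```text
clock: 3.93
eef_pos: [483.9, 278.5, 303.9]
tcp_rot: [3.139, -0.001, 1.483]
contact_force: [6.4, -1.2, 0.1]
opening: 0.178
grasp_force: 25.3
```

Run:
```python
from h import *
s=r.sense();print(s["contact_force"],s["tcp_rot"]);arc(180,144,10,(743.6,277.3))
```

```text
[ 6.42735703 -1.17570916  0.08005446] [ 3.13892440e+00 -7.36941955e-04  1.48334126e+00]
[0.015, -0.001]
[0.031, -0.001]
[0.048, 0.0]
[0.064, 0.002]
[0.08, 0.005]
[0.096, 0.01]
[0.111, 0.015]
[0.126, 0.021]
[0.141, 0.028]
[0.155, 0.036]
```

Call:
send_rows(targets=[0.016,0.001,0,0,0,0,-1,0.032,0.001,0,0,0,0,-1,0.048,0.002,0,0,0,0,-1,0.064,0.004,0,0,0,0,-1,0.08,0.008,0,0,0,0,-1,0.096,0.012,0,0,0,0,-1,0.111,0.017,0,0,0,0,-1,0.126,0.023,0,0,0,0,-1,0.14,0.03,0,0,0,0,-1,0.15,0.035,0,0,0,0,-1,0.15,0.035,0,0,0,0,-1])

```text
clock: 4.85
eef_pos: [529.8, 428.1, 303.9]
tcp_rot: [-3.138, -0.004, 1.485]
contact_force: [-11.5, 7.0, 8.7]
opening: 0.178
grasp_force: 26.4
```

Run:
```python
from h import *
s=r.sense();print(s["contact_force"],s["tcp_rot"],np.degrees(np.arctan2(*(s["eef_pos"][:2]-[743.6,277.3])[::-1])),np.linalg.norm(s["eef_pos"][:2]-[743.6,277.3]));arc(145,136,6,(743.6,277.3))
```

```text
[-11.51698624   7.00946803   8.74569328] [-3.13833526 -0.00424463  1.4849454 ] 144.80525501813423 261.6835113984177
[0.004, 0.004]
[0.01, 0.008]
[0.016, 0.012]
[0.021, 0.016]
[0.027, 0.02]
[0.032, 0.024]
```

Call:
send_rows(targets=[0.005,0.001,0,0,0,0,-1,0.011,0.005,0,0,0,0,-1,0.016,0.009,0,0,0,0,-1,0.019,0.011,0,0,0,0,-1,0.022,0.013,0,0,0,0,-1,0.022,0.013,0,0,0,0,-1])

```text
clock: 5.35
eef_pos: [544.1, 447.8, 303.9]
tcp_rot: [-3.138, -0.004, 1.485]
contact_force: [-9.2, 7.9, 5.9]
opening: 0.178
grasp_force: 26.1
```

Run:
```python
from h import *
s=r.sense();print(s["contact_force"],np.degrees(np.arctan2(*(s["eef_pos"][:2]-[743.6,277.3])[::-1])),np.linalg.norm(s["eef_pos"][:2]-[743.6,277.3]))
```

```text
[-9.16578546  7.92002815  5.9132296 ] 139.48367742372514 262.4114999201474
```

Call:
send_rows(targets=[0.005,0.001,0,0,0,0,-1,0.008,0.004,0,0,0,0,-1,0.011,0.006,0,0,0,0,-1,0.013,0.008,0,0,0,0,-1,0.013,0.008,0,0,0,0,-1])

```text
clock: 5.77
eef_pos: [549.1, 454.1, 303.7]
tcp_rot: [-3.129, 0.009, 1.485]
contact_force: [-30.3, -17.4, 19.5]
opening: 0.176
grasp_force: 29.8
```

```bash
cat >> h.py <<'E'
def lamp(h=(743.6,277.3)):
    s=r.sense();d=s["eef_pos"][:2]-h;a=np.arctan2(d[1],d[0]);f=s["contact_force"]
    print("ang",np.degrees(a),"rad",np.hypot(*d),"Fcw",f[0]*np.sin(a)-f[1]*np.cos(a),"Frad",f[0]*np.cos(a)+f[1]*np.sin(a),"Fz",f[2])
E
python3 -c "
from h import *
lamp()"
```

```text
ang 137.7270106905909 rad 262.84537897113984 Fcw -33.242951071628966 Frad 10.682032928043798 Fz 19.47634858568906
```

Call:
send_rows(targets=[-0.001,-0.001,0,0,0,0,-1,-0.003,-0.002,0,0,0,0,-1,-0.004,-0.0025,0,0,0,0,-1])

```text
clock: 6.02
eef_pos: [549.1, 454.1, 303.8]
tcp_rot: [-3.136, -0.0, 1.485]
contact_force: [-13.4, 4.9, 7.5]
opening: 0.182
grasp_force: 26.4
```

```bash
python3 -c "
from h import *
lamp()"
```

```text
ang 137.7323456340338 rad 262.8354272816048 Fcw -5.400844478969557 Frad 13.24018874680917 Fz 7.52999366650921
```

Call:
send_rows(targets=[0,0,0,0,0,0,1,0,0,0,0,0,0,1,0,0,0,0,0,0,1,0,0,0,0,0,0,1,0,0,0,0,0,0,1,0,0,-0.03,0,0,0,1,0,0,-0.06,0,0,0,1,0,0,-0.09,0,0,0,1,0,0,-0.1,0,0,0,1,0,0,-0.1,0,0,0,1,0,0,-0.1,0,0,0,1])

```text
clock: 6.93
eef_pos: [552.3, 453.3, 402.8]
tcp_rot: [3.141, -0.0, 1.484]
contact_force: [0.5, -0.1, -0.4]
opening: 1.003
grasp_force: 0.0
```

Run:
```python
from h import *
print(r.sense()["eef_pos"],r.sense()["contact_force"])
import pickle
G={n:snap(n,f"pics/{n}1.png") for n in("top","side")}
pickle.dump(G,open("g1.pkl","wb"))
a=G["top"]["color"][115:265,225:455]; b=G["side"]["color"][245:365,290:430]
a=cv2.resize(a,None,fx=3.4,fy=3.4,interpolation=cv2.INTER_CUBIC); cv2.imwrite("pics/top1c.png",a)
o=pickle.load(open("g0.pkl","rb"))
for n,(y0,y1,x0,x1) in dict(top=(175,265,350,460),side=(245,400,290,430)).items():
    d=cv2.absdiff(G[n]["color"],o[n]["color"])[y0:y1,x0:x1].max(2); print(n,d.max(),(d>40).sum())
```

```text
[552.27344395 453.26805262 402.76743035] [ 0.53608355 -0.11442753 -0.43411083]
top 29 0
side 30 0
```

View pics/top1c.png

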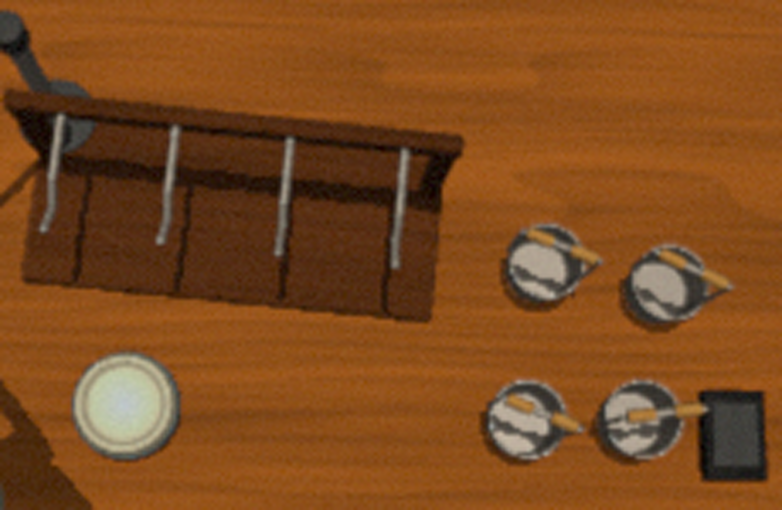

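The lamp is fully aside, the pails haven't moved, and the hook tips are at crop (43,230), (160,241), (278,253) and (395,267). Next I'll refine the seats and plan the first grasp.

Run:
```python
from h import *
import pickle
np.set_printoptions(precision=1,suppress=True)
t=pickle.load(open("g1.pkl","rb"))["top"]
T=lambda u,v:((u+.5)/3.4+224.5,(v+.5)/3.4+114.5)
p=np.array([ray(t,*T(*q),191)[:2] for q in((43,230),(160,241),(278,253),(395,267))]);c=np.array([ray(t,*T(*q),185)[:2] for q in((60,115),(175,126),(290,138),(404,149))])
print(p,c,np.linalg.norm(np.diff(p,axis=0),axis=1),p.mean(0),(c-p))
go(583,-250,300,69.5)
```

```text
[[568.6 249.7]
 [559.8 135.8]
 [549.9  20.6]
 [538.  -93.8]] [[ 687.6  240.1]
 [ 678.6  125.6]
 [ 668.6   10.9]
 [ 659.5 -103.1]] [114.3 115.6 115. ] [554.1  78.1] [[119.   -9.6]
 [118.8 -10.1]
 [118.7  -9.7]
 [121.5  -9.3]]
to (583, -250, 300, 69.5) t [-0.7  0.1  0.1] w [-0.   0.   0.3]
```

Call:
send_rows(targets=[-0.03,0,0,0,0,0,1,-0.07,0,0,0,0,0,1,-0.11,0.01,0,0,0,0.02,1,-0.15,0.01,0,0,0,0.05,1,-0.19,0.02,0,0,0,0.08,1,-0.23,0.02,0,0,0,0.1,1,-0.27,0.03,0,0,0,0.12,1,-0.31,0.03,0,0,0,0.14,1,-0.35,0.04,0,0,0,0.16,1,-0.39,0.05,0,0,0,0.18,1,-0.43,0.06,0,0,0,0.2,1,-0.47,0.06,0,0,0,0.2,1])

```text
clock: 8.03
eef_pos: [571.2, -22.3, 401.1]
tcp_rot: [-3.139, 0.001, 1.282]
contact_force: [0.6, 0.2, 0.2]
opening: 0.999
grasp_force: 0.0
```

```bash
python3 -c "
from h import *
go(583,-250.5,200,69.5)"
```

```text
to (583, -250.5, 200, 69.5) t [-0.2153  0.0767  0.2011] w [-0.002  0.001  0.069]
```

Call:
send_rows(targets=[-0.035,0.01,0.01,0,0,0.02,1,-0.07,0.025,0.02,0,0,0.05,1,-0.105,0.035,0.04,0,0,0.069,1,-0.14,0.05,0.06,0,0,0.069,1,-0.17,0.06,0.08,0,0,0.069,1,-0.19,0.07,0.1,0,0,0.069,1,-0.21,0.075,0.13,0,0,0.069,1,-0.215,0.077,0.16,0,0,0.069,1,-0.215,0.077,0.18,0,0,0.069,1,-0.215,0.077,0.19,0,0,0.069,1,-0.215,0.077,0.19,0,0,0.069,1,-0.215,0.077,0.19,0,0,0.069,1])

```text
clock: 9.03
eef_pos: [583.8, -247.7, 212.9]
tcp_rot: [-3.14, -0.0, 1.215]
contact_force: [0.3, -0.4, 0.1]
opening: 0.999
grasp_force: 0.0
```

Run:
```python
from h import *
import pickle
go(583,-250.5,116,69.5)
g=snap("side","pics/side2.png"); o=pickle.load(open("g1.pkl","rb"))
d=cv2.absdiff(g["color"],o["side"]["color"])[245:365,290:430].max(2)
cv2.imwrite("pics/s2c.png",cv2.resize(g["color"][185:345,280:440],None,fx=3.6,fy=3.6,interpolation=cv2.INTER_CUBIC))
```

```text
to (583, -250.5, 116, 69.5) t [-0.0029  0.0003  0.0969] w [-0.001 -0.     0.002]
```

View pics/s2c.png

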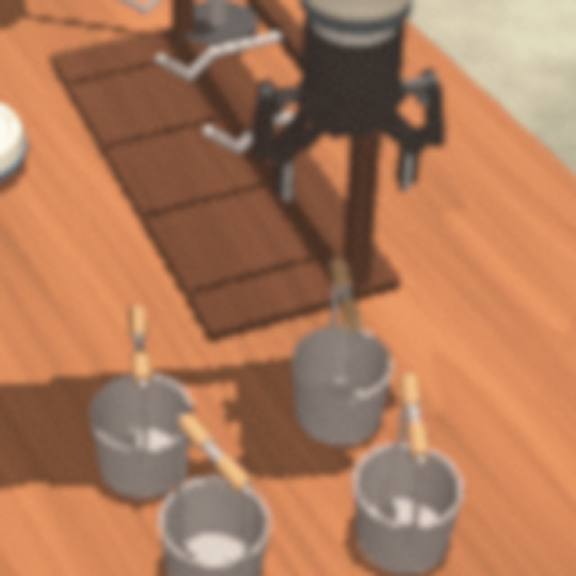

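The pails haven't moved and the gripper is above pail A's sleeve at about (345,290). Descending.

Call:
send_rows(targets=[-0.002,0,0.02,0,0,0,1,-0.003,0,0.045,0,0,0,1,-0.003,0,0.07,0,0,0,1,-0.003,0,0.088,0,0,0,1,-0.003,0,0.096,0,0,0,1,-0.003,0,0.097,0,0,0,1,-0.003,0,0.097,0,0,0,-1,-0.003,0,0.097,0,0,0,-1,-0.003,0,0.097,0,0,0,-1,-0.003,0,0.097,0,0,0,-1,-0.003,0,0.097,0,0,0,-1,-0.003,0,0.097,0,0,0,-1], grip_force=80)

```text
clock: 10.08
eef_pos: [583.3, -251.0, 116.8]
tcp_rot: [3.141, -0.0, 1.215]
contact_force: [5.2, 1.3, 11.7]
opening: 0.149
grasp_force: 43.2
```

```bash
python3 -c "
from h import *
s=r.sense();print(s['eef_pos'],s['contact_force'],s['opening'],s['grasp_force'])
go(489,214,226,85)"
```

```text
[ 583.33268852 -251.01513027  116.84054228] [ 5.19229109  1.26814797 11.6740879 ] 0.14862526155205555 43.18605065345764
to (489, 214, 226, 85) t [ 0.403  -0.2504 -0.1094] w [ 0.001  0.    -0.269]
```

Call:
send_rows(targets=[0,0,0,0,0,0,-1,0,0,-0.015,0,0,0,-1,0,0,-0.04,0,0,0,-1,0,0,-0.07,0,0,0,-1,0.005,-0.005,-0.095,0,0,-0.02,-1,0.02,-0.023,-0.11,0,0,-0.06,-1,0.04,-0.045,-0.11,0,0,-0.1,-1,0.06,-0.068,-0.11,0,0,-0.15,-1,0.08,-0.09,-0.11,0,0,-0.2,-1,0.1,-0.114,-0.11,0,0,-0.24,-1,0.12,-0.137,-0.11,0,0,-0.27,-1,0.143,-0.163,-0.11,0,0,-0.27,-1])

```text
clock: 11.08
eef_pos: [479.1, -59.3, 226.0]
tcp_rot: [-3.141, 0.0, 1.486]
contact_force: [0.4, 1.0, -1.8]
opening: 0.134
grasp_force: 78.4
```

```bash
python3 -c "
from h import *
s=r.sense();print(s['eef_pos'],s['contact_force'],s['opening'],s['grasp_force'],s['tcp_rot'])
go(501.5,279.6,226,85)"
```

```text
[479.06647803 -59.31121311 226.03654537] [ 0.36647528  1.04051543 -1.78724277] 0.13392487426744934 78.37027788162231 [-3.14128595e+00  1.60177612e-04  1.48622710e+00]
to (501.5, 279.6, 226, 85) t [ 0.3396 -0.0063 -0.    ] w [-0.     0.     0.003]
```

Call:
send_rows(targets=[0.02,0,0,0,0,0,-1,0.05,0,0,0,0,0,-1,0.085,0,0,0,0,0,-1,0.12,0,0,0,0,0,-1,0.155,-0.002,0,0,0,0,-1,0.19,-0.003,0,0,0,0,-1,0.225,-0.004,0,0,0,0,-1,0.26,-0.005,0,0,0,0,-1,0.295,-0.006,0,0,0,0,-1,0.32,-0.006,0,0,0,0,-1,0.335,-0.006,0,0,0,0,-1,0.34,-0.006,0,0,0,0,-1])

```text
clock: 12.08
eef_pos: [503.1, 281.0, 225.9]
tcp_rot: [-3.141, -0.0, 1.487]
contact_force: [0.0, -0.5, -1.4]
opening: 0.138
grasp_force: 78.4
```

Run:
```python
from h import *
s=r.sense();print(s['eef_pos'],s['opening'])
g=snap("side","pics/side3.png")
print([proj(g,p) for p in((502,280,245),(500,256,245),(596,247,176))])
cv2.imwrite("pics/s3c.png",cv2.resize(g["color"][85:245,230:390],None,fx=3.7,fy=3.7,interpolation=cv2.INTER_CUBIC))
```

```text
[503.14398044 281.00303051 225.89067064] 0.13757812635094405
[(np.float64(278.39853651072104), np.float64(153.93444435206789)), (np.float64(280.3819420974702), np.float64(157.12435705521295)), (np.float64(307.09578508950716), np.float64(168.44255859986092))]
```

View pics/s3c.png

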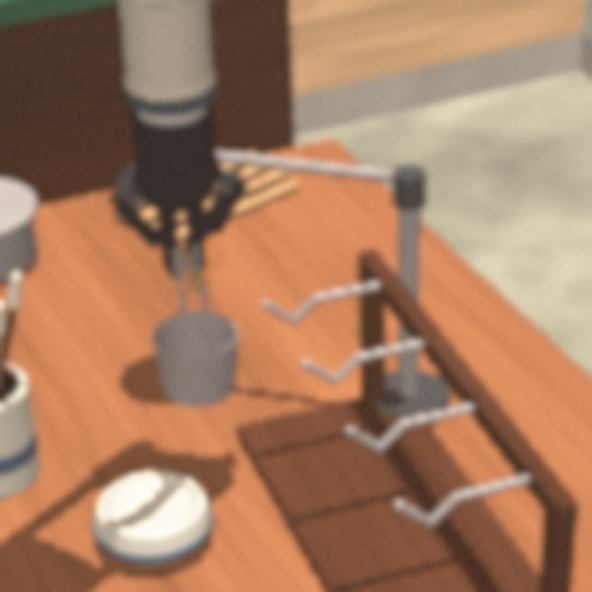

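Run:
```python
from h import *
g=cams.grab_frame("side")
f=lambda p:[(a-b)*3.7 for a,b in zip(proj(g,p),(230,85))]
print("rim at",f((501,257,172)),"base at",f((501,257,110)),"seat wire",[f((x,y,165)) for x,y in((599,247),(589,132.6),(579,18),(569,-96.5))])
go(601.1,270.9,191,85)
```

```text
rim at [np.float64(192.08376703663745), np.float64(331.14030868218896)] base at [np.float64(196.20924237421409), np.float64(383.928149873903)] seat wire [[np.float64(288.419823148434), np.float64(317.47572837646067)], [np.float64(328.8996005318787), np.float64(377.5514288610924)], [np.float64(373.91126327562205), np.float64(444.3215520588546)], [np.float64(424.0901466859609), np.float64(518.7732373758627)]]
to (601.1, 270.9, 191, 85) t [0.0002 0.0984 0.0348] w [-0.001  0.001  0.002]
```

Call:
send_rows(targets=[0,0,0.015,0,0,0,-1,0,0,0.03,0,0,0,-1,0,0,0.034,0,0,0,-1,0,0.01,0.034,0,0,0,-1,0,0.025,0.034,0,0,0,-1,0,0.04,0.034,0,0,0,-1,0,0.055,0.034,0,0,0,-1,0,0.07,0.034,0,0,0,-1,0,0.085,0.034,0,0,0,-1,0,0.095,0.034,0,0,0,-1,0,0.098,0.034,0,0,0,-1,0,0.098,0.034,0,0,0,-1])

```text
clock: 13.18
eef_pos: [601.9, 270.1, 192.6]
tcp_rot: [3.141, -0.0, 1.484]
contact_force: [-0.9, 0.3, -2.1]
opening: 0.137
grasp_force: 78.4
```

```bash
python3 -c "
from h import *
s=r.sense();print(s['eef_pos'],s['contact_force'])
go(601.1,270.9,157,85)"
```

```text
[601.89057635 270.07097326 192.60091068] [-0.86735577  0.34379513 -2.13716102]
to (601.1, 270.9, 157, 85) t [ 0.0008 -0.0009  0.0356] w [ 0. -0.  0.]
```

Call:
send_rows(targets=[0.001,-0.001,0.008,0,0,0,-1,0.001,-0.001,0.016,0,0,0,-1,0.001,-0.001,0.024,0,0,0,-1,0.001,-0.001,0.03,0,0,0,-1,0.001,-0.001,0.033,0,0,0,-1,0.001,-0.001,0.035,0,0,0,-1,0.001,-0.001,0.035,0,0,0,-1,0.001,-0.001,0.035,0,0,0,-1])

```text
clock: 13.85
eef_pos: [601.3, 272.2, 158.0]
tcp_rot: [3.139, -0.001, 1.485]
contact_force: [5.0, -0.0, 0.9]
opening: 0.135
grasp_force: 79.0
```

Run:
```python
from h import *
s=r.sense();print(s['eef_pos'],s['contact_force'],s['wrist_torque'])
g=snap("side","pics/side4.png")
cv2.imwrite("pics/s4c.png",cv2.resize(g["color"][110:230,250:380],None,fx=4.6,fy=4.6,interpolation=cv2.INTER_CUBIC))
```

```text
[601.28848379 272.18063    157.95085627] [ 5.0126426  -0.00548059  0.94425807] [-0.12537525 -0.71592254  0.09055292]
```

View pics/s4c.png

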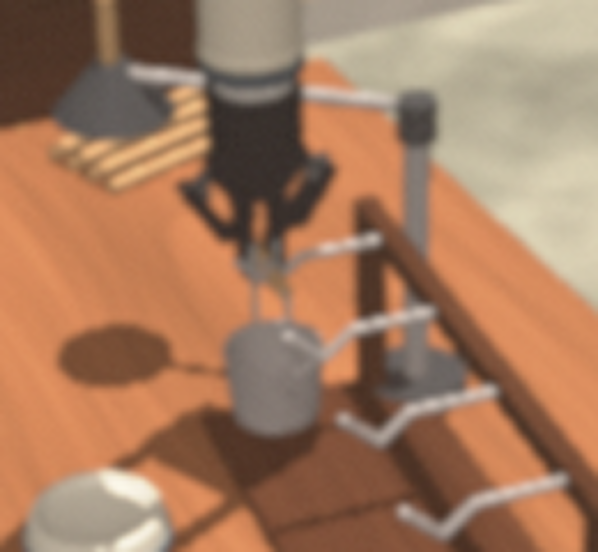

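Call:
send_rows(targets=[0,0.001,0,0,0,0,-1,0,0.002,0.001,0,0,0,-1,0,0.002,0.001,0,0,0,-1,0,0.002,0.001,0,0,0,-1])

```text
clock: 14.23
eef_pos: [602.5, 271.9, 156.6]
tcp_rot: [3.141, -0.0, 1.485]
contact_force: [3.0, 0.1, 4.0]
opening: 0.135
grasp_force: 79.1
```

Run:
```python
from h import *
s=r.sense();print(s['eef_pos'],s['contact_force'],s['wrist_torque'])
```

```text
[602.4845431  271.86629625 156.60817241] [2.99960434 0.0714917  4.00611398] [-0.07748399 -0.5584392   0.00869825]
```

Call:
send_rows(targets=[0,0.001,0,0,0,0,-1,0,0.001,0,0,0,0,-0.68,0,0.001,0,0,0,0,-0.64,0,0.001,0,0,0,0,-0.6,0,0.001,0,0,0,0,-0.5,0,0.001,0,0,0,0,-0.3,0,0.001,0,0,0,0,0,0,0.001,0,0,0,0,0.2,0,0.001,0,0,0,0,0.2,0,0.001,-0.01,0,0,0,0.2,0,0.001,-0.03,0,0,0,0.2,0,0.001,-0.05,0,0,0,0.2])

```text
clock: 15.23
eef_pos: [602.6, 271.4, 206.8]
tcp_rot: [-3.14, 0.001, 1.485]
contact_force: [0.3, 1.2, -0.6]
opening: 0.602
grasp_force: 0.0
```

Call:
send_rows(targets=[0,0,-0.03,0,0,0,0.2,0,0,-0.07,0,0,0,0.4,0,0,-0.11,0,0,0,1,0,0,-0.14,0,0,0,1,0,0,-0.15,0,0,0,1,-0.03,-0.005,-0.15,0,0,0.03,1,-0.06,-0.015,-0.15,0,0,0.06,1,-0.1,-0.025,-0.15,0,0,0.1,1,-0.14,-0.035,-0.15,0,0,0.14,1,-0.18,-0.045,-0.15,0,0,0.18,1,-0.22,-0.055,-0.15,0,0,0.22,1,-0.26,-0.065,-0.15,0,0,0.25,1])

```text
clock: 16.23
eef_pos: [514.6, 16.6, 356.4]
tcp_rot: [3.142, 0.0, 1.233]
contact_force: [0.9, -0.3, 0.3]
opening: 0.998
grasp_force: 0.0
```

Run:
```python
from h import *
import pickle
s=r.sense();print(s['eef_pos'],s['contact_force'])
G={n:snap(n,f"pics/{n}5.png") for n in("top","side")}; o=pickle.load(open("g1.pkl","rb"))
a=cv2.resize(G["side"]["color"][110:230,250:380],None,fx=3,fy=3,interpolation=cv2.INTER_CUBIC)
b=cv2.resize(G["side"]["color"][240:360,290:420],None,fx=3,fy=3,interpolation=cv2.INTER_CUBIC)
cv2.imwrite("pics/s5c.png",np.hstack([a,b]))
d=cv2.absdiff(G["side"]["color"],o["side"]["color"])[245:365,290:430].max(2)>40
print(np.argwhere(d).min(0) if d.any() else 0,np.argwhere(d).max(0) if d.any() else 0,d.sum())
```

```text
[514.63347442  16.59003358 356.37768204] [ 0.92586879 -0.29028314  0.33655644]
[0 0] [66 97] 1647
```

View pics/s5c.png

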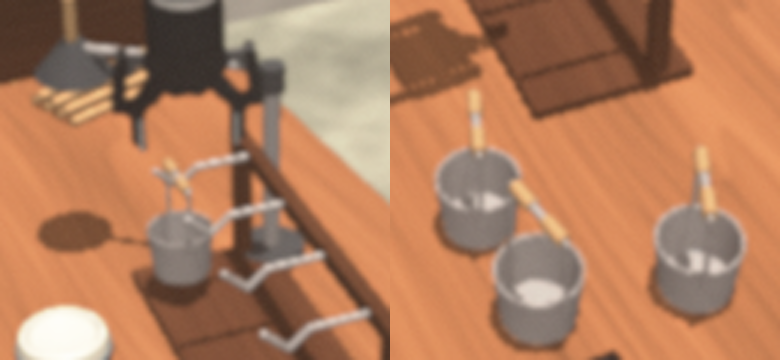

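Pail A hangs level on hook 1, and the other three haven't moved. Next is pail C (front left), to hook 2.

```bash
python3 -c "
from h import *
go(412,-228,116,67)"
```

```text
to (412, -228, 116, 67) t [-0.2613 -0.0151  0.2412] w [0.    0.002 0.06 ]
```

Call:
send_rows(targets=[-0.035,0,0.01,0,0,0.02,1,-0.07,-0.003,0.02,0,0,0.04,1,-0.11,-0.006,0.03,0,0,0.06,1,-0.15,-0.008,0.05,0,0,0.06,1,-0.19,-0.01,0.07,0,0,0.06,1,-0.22,-0.012,0.09,0,0,0.06,1,-0.24,-0.014,0.11,0,0,0.06,1,-0.255,-0.015,0.13,0,0,0.06,1,-0.261,-0.015,0.14,0,0,0.06,1,-0.261,-0.015,0.15,0,0,0.06,1,-0.261,-0.015,0.15,0,0,0.06,1,-0.261,-0.015,0.15,0,0,0.06,1])

```text
clock: 17.33
eef_pos: [416.4, -222.5, 206.5]
tcp_rot: [-3.141, -0.0, 1.176]
contact_force: [-0.5, -0.1, 1.4]
opening: 1.003
grasp_force: 0.0
```

```bash
cat >> h.py <<'E'
def chk(name,ref,roi):
    """count of changed pixels in a pail's box against an earlier picture"""
    import pickle
    g=cams.grab_frame(name);o=pickle.load(open(ref,"rb"))[name]["color"]
    for k,(u0,u1,v0,v1) in roi.items():
        a,b=g["color"][v0:v1,u0:u1],o[v0:v1,u0:u1]
        res=cv2.matchTemplate(g["color"][v0-14:v1+14,u0-14:u1+14],b,cv2.TM_CCOEFF_NORMED);_,m,_,l=cv2.minMaxLoc(res); print(name,k,"changed",(cv2.absdiff(a,b).max(2)>40).sum(),"match",round(m,2),"shift",l[0]-14,l[1]-14)
    return g
SB={'A':(360,390,255,310),'B':(376,410,287,346),'C':(303,334,267,325),'D':(322,358,298,357)}
E
python3 -c "
from h import *
go(412,-228,116,67); chk('side','g1.pkl',{k:SB[k] for k in 'BCD'})"
```

```text
to (412, -228, 116, 67) t [-0.0068 -0.0019  0.0905] w [-0.    -0.     0.006]
side B changed 229 match 0.85 shift 0 0
side C changed 284 match 0.73 shift 0 0
side D changed 38 match 0.96 shift 0 0
```

Call:
send_rows(targets=[-0.004,-0.001,0.01,0,0,0.006,1,-0.007,-0.002,0.03,0,0,0.006,1,-0.007,-0.002,0.055,0,0,0.006,1,-0.007,-0.002,0.075,0,0,0.006,1,-0.007,-0.002,0.087,0,0,0.006,1,-0.007,-0.002,0.09,0,0,0.006,1,-0.007,-0.002,0.09,0,0,0.006,-1,-0.007,-0.002,0.09,0,0,0.006,-1,-0.007,-0.002,0.09,0,0,0.006,-1,-0.007,-0.002,0.09,0,0,0.006,-1,-0.007,-0.002,0.09,0,0,0.006,-1,-0.007,-0.002,0.09,0,0,0.006,-1])

```text
clock: 18.38
eef_pos: [411.5, -229.2, 116.9]
tcp_rot: [3.14, 0.0, 1.169]
contact_force: [1.9, 3.4, 16.2]
opening: 0.149
grasp_force: 42.5
```

```bash
python3 -c "
from h import *
s=r.sense();print(s['eef_pos'],s['contact_force'],s['opening'],s['grasp_force'])
go(412,-228,226,67);go(450,-60,226,85);go(493.5,165.2,226,85)"
```

```text
[ 411.50578697 -229.20495651  116.86992817] [ 1.87172353  3.35670491 16.18514942] 0.14901622880587062 42.531434297561646
to (412, -228, 226, 67) t [ 1.300e-03  1.000e-04 -1.091e-01] w [ 0.001  0.    -0.001]
to (450, -60, 226, 85) t [ 0.1708 -0.0307 -0.1092] w [ 0.001  0.    -0.315]
to (493.5, 165.2, 226, 85) t [ 0.395  -0.0787 -0.1093] w [ 0.001  0.    -0.315]
```

Call:
send_rows(targets=[0,0,0,0,0,0,-1,0,0,-0.015,0,0,0,-1,0,0,-0.04,0,0,0,-1,0,0,-0.07,0,0,0,-1,0.01,0,-0.095,0,0,-0.03,-1,0.03,-0.005,-0.109,0,0,-0.08,-1,0.055,-0.01,-0.109,0,0,-0.13,-1,0.085,-0.015,-0.109,0,0,-0.18,-1,0.115,-0.02,-0.109,0,0,-0.23,-1,0.145,-0.027,-0.109,0,0,-0.28,-1,0.175,-0.032,-0.109,0,0,-0.315,-1,0.205,-0.039,-0.109,0,0,-0.315,-1])

```text
clock: 19.38
eef_pos: [455.5, -23.7, 225.4]
tcp_rot: [3.141, 0.0, 1.486]
contact_force: [0.7, -0.5, -2.7]
opening: 0.128
grasp_force: 78.4
```

```bash
python3 -c "
from h import *
s=r.sense();print(s['eef_pos'],s['contact_force'],s['opening'],s['grasp_force'])
go(493.4,164.2,226,85)"
```

```text
[455.47644176 -23.69946864 225.35038821] [ 0.73664831 -0.51996779 -2.70759988] 0.12836959678572282 78.42210173606873
to (493.4, 164.2, 226, 85) t [ 0.1904  0.0218 -0.0006] w [0.    0.    0.002]
```

Arm is still lagging a few mm, so I'll move and settle, lowering to threading height at the end.

Call:
send_rows(targets=[0.025,0,0,0,0,0,-1,0.055,0.005,0,0,0,0,-1,0.085,0.01,0,0,0,0,-1,0.115,0.015,0,0,0,0,-1,0.145,0.02,0,0,0,0,-1,0.17,0.022,0,0,0,0,-1,0.183,0.022,0,0,0,0,-1,0.187,0.022,0.015,0,0,0,-1,0.187,0.022,0.03,0,0,0,-1,0.187,0.022,0.033,0,0,0,-1,0.187,0.022,0.033,0,0,0,-1,0.187,0.022,0.033,0,0,0,-1])

```text
clock: 20.38
eef_pos: [493.6, 158.8, 192.5]
tcp_rot: [-3.141, 0.0, 1.483]
contact_force: [0.6, 0.7, -2.1]
opening: 0.135
grasp_force: 78.3
```

```bash
python3 -c "
from h import *
s=r.sense();print(s['eef_pos'],s['contact_force'],s['opening'],s['grasp_force'])
go(593,155.5,192,85)"
```

```text
[493.5834716  158.82914418 192.54810956] [ 0.62240757  0.73491256 -2.14376602] 0.13530762174293234 78.30955624580383
to (593, 155.5, 192, 85) t [0.0054 0.0993 0.0005] w [-0.  0. -0.]
```

Call:
send_rows(targets=[0.003,0,0,0,0,0,-1,0.005,0.01,0,0,0,0,-1,0.005,0.025,0,0,0,0,-1,0.005,0.04,0,0,0,0,-1,0.005,0.055,0,0,0,0,-1,0.005,0.07,0,0,0,0,-1,0.005,0.085,0,0,0,0,-1,0.005,0.095,0,0,0,0,-1,0.005,0.099,0,0,0,0,-1,0.005,0.099,0,0,0,0,-1,0.005,0.099,0,0,0,0,-1])

```text
clock: 21.3
eef_pos: [592.4, 155.6, 192.2]
tcp_rot: [-3.141, 0.0, 1.484]
contact_force: [0.1, -0.3, -2.3]
opening: 0.136
grasp_force: 79.0
```

```bash
python3 -c "
from h import *
s=r.sense();print(s['eef_pos'],s['contact_force'])
go(593,155.5,157,85)"
```

```text
[592.3625523  155.62196146 192.18969332] [ 0.11533352 -0.31383902 -2.31585006]
to (593, 155.5, 157, 85) t [-0.0001  0.0007  0.0352] w [-0.001  0.     0.   ]
```

Call:
send_rows(targets=[0,0.001,0.008,0,0,0,-1,0,0.001,0.016,0,0,0,-1,0,0.001,0.024,0,0,0,-1,0,0.001,0.03,0,0,0,-1,0,0.001,0.033,0,0,0,-1,0,0.001,0.035,0,0,0,-1,0,0.001,0.036,0,0,0,-1,0,0.001,0.036,0,0,0,-1,0,0.001,0.036,0,0,0,-1])

```text
clock: 22.05
eef_pos: [593.1, 155.5, 156.9]
tcp_rot: [-3.14, 0.0, 1.484]
contact_force: [-5.6, -0.7, 6.1]
opening: 0.131
grasp_force: 80.1
```

```bash
python3 -c "
from h import *
s=r.sense();print(s['eef_pos'],s['contact_force'],s['wrist_torque'])"
```

```text
[593.1064373  155.54931262 156.89910179] [-5.61495282 -0.7056261   6.0989998 ] [-0.17095279  0.84289791 -0.15358787]
```

Call:
send_rows(targets=[0,-0.001,0,0,0,0,-1,0,-0.0015,0,0,0,0,-1,0,-0.0015,0,0,0,0,-0.68,0,-0.0015,0,0,0,0,-0.64,0,-0.0015,0,0,0,0,-0.6,0,-0.0015,0,0,0,0,-0.5,0,-0.0015,0,0,0,0,-0.3,0,-0.0015,0,0,0,0,0,0,-0.0015,0,0,0,0,0.2,0,-0.0015,0,0,0,0,0.2,0,-0.0015,-0.01,0,0,0,0.2,0,-0.0015,-0.03,0,0,0,0.2])

```text
clock: 23.05
eef_pos: [590.7, 155.3, 184.8]
tcp_rot: [-3.137, 0.001, 1.484]
contact_force: [0.7, -0.1, -0.8]
opening: 0.601
grasp_force: 0.0
```

Call:
send_rows(targets=[0,0,-0.03,0,0,0,0.2,0,0,-0.07,0,0,0,0.4,0,0,-0.11,0,0,0,1,0,0,-0.14,0,0,0,1,0,0,-0.15,0,0,0,1,-0.03,-0.005,-0.15,0,0,0.03,1,-0.06,-0.015,-0.15,0,0,0.06,1,-0.1,-0.025,-0.15,0,0,0.1,1,-0.14,-0.035,-0.15,0,0,0.14,1,-0.18,-0.035,-0.15,0,0,0.18,1,-0.22,-0.035,-0.15,0,0,0.22,1,-0.24,-0.035,-0.15,0,0,0.25,1])

```text
clock: 24.05
eef_pos: [535.4, -83.9, 336.6]
tcp_rot: [3.141, 0.001, 1.23]
contact_force: [0.1, 1.2, 0.0]
opening: 0.997
grasp_force: 0.0
```

Run:
```python
from h import *
s=r.sense();print(s['eef_pos'],s['contact_force'])
g=chk('side','g1.pkl',{k:SB[k] for k in 'BD'}); t=snap("top","pics/top6.png")
a=cv2.resize(g["color"][110:240,250:380],None,fx=3,fy=3,interpolation=cv2.INTER_CUBIC)
b=cv2.resize(t["color"][110:240,225:355],None,fx=3,fy=3,interpolation=cv2.INTER_CUBIC)
cv2.imwrite("pics/s6c.png",np.hstack([a,b]))
go(563.5,-387.5,116,63.7)
```

```text
[535.37446499 -83.87060361 336.55434338] [0.08117343 1.21978244 0.01917843]
side B changed 237 match 0.85 shift 0 0
side D changed 208 match 0.88 shift 0 0
to (563.5, -387.5, 116, 63.7) t [-0.2772  0.128   0.2207] w [0.    0.001 0.117]
```

View pics/s6c.png

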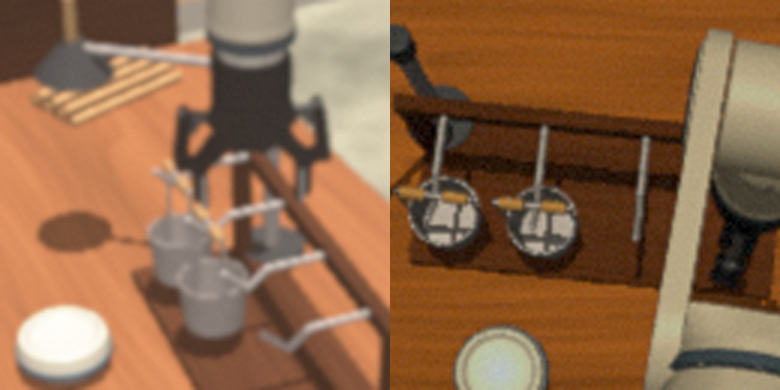

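Both pails hang by the waist on hooks 1 and 2, at about (433,196) and (530,204) in the right panel. Next is pail B, to hook 3.

Call:
send_rows(targets=[-0.04,0.01,0.01,0,0,0.03,1,-0.08,0.03,0.02,0,0,0.06,1,-0.12,0.05,0.03,0,0,0.09,1,-0.16,0.07,0.05,0,0,0.12,1,-0.2,0.09,0.06,0,0,0.12,1,-0.23,0.105,0.08,0,0,0.12,1,-0.255,0.12,0.1,0,0,0.12,1,-0.268,0.127,0.11,0,0,0.12,1,-0.272,0.129,0.12,0,0,0.12,1,-0.272,0.129,0.13,0,0,0.12,1,-0.272,0.129,0.13,0,0,0.12,1,-0.272,0.129,0.13,0,0,0.12,1])

```text
clock: 25.15
eef_pos: [568.4, -377.9, 206.2]
tcp_rot: [-3.14, -0.001, 1.115]
contact_force: [0.9, -0.7, -0.3]
opening: 1.004
grasp_force: 0.0
```

```bash
python3 -c "
from h import *
go(563.1,-387.5,116,63.7); chk('side','g1.pkl',{k:SB[k] for k in 'BD'})"
```

```text
to (563.1, -387.5, 116, 63.7) t [-0.011  -0.0004  0.0902] w [-0.001 -0.001  0.003]
side B changed 534 match 0.48 shift 1 0
side D changed 433 match 0.75 shift 0 0
```

Call:
send_rows(targets=[-0.006,0,0.01,0,0,0.003,1,-0.011,0,0.03,0,0,0.003,1,-0.011,0,0.055,0,0,0.003,1,-0.011,0,0.075,0,0,0.003,1,-0.011,0,0.087,0,0,0.003,1,-0.011,0,0.09,0,0,0.003,1,-0.011,0,0.09,0,0,0.003,-1,-0.011,0,0.09,0,0,0.003,-1,-0.011,0,0.09,0,0,0.003,-1,-0.011,0,0.09,0,0,0.003,-1,-0.011,0,0.09,0,0,0.003,-1,-0.011,0,0.09,0,0,0.003,-1])

```text
clock: 26.2
eef_pos: [563.7, -389.7, 117.0]
tcp_rot: [3.141, 0.0, 1.111]
contact_force: [-2.6, 4.5, 13.0]
opening: 0.149
grasp_force: 41.7
```

```bash
python3 -c "
from h import *
s=r.sense();print(s['eef_pos'],s['contact_force'],s['opening'],s['grasp_force'])
go(500,-200,230,75);go(483.5,50.8,226,85)"
```

```text
[ 563.73450018 -389.72944123  117.03883935] [-2.58251032  4.52156125 13.00878257] 0.1485839778153603 41.662747263908386
to (500, -200, 230, 75) t [ 0.1417 -0.1412 -0.1131] w [ 0.001  0.    -0.198]
to (483.5, 50.8, 226, 85) t [ 0.3591 -0.2674 -0.1092] w [ 0.001  0.    -0.373]
```

Call:
send_rows(targets=[0,0,0,0,0,0,-1,0,0,-0.015,0,0,0,-1,0,0,-0.04,0,0,0,-1,0,0,-0.07,0,0,0,-1,0.005,-0.006,-0.095,0,0,-0.03,-1,0.02,-0.027,-0.11,0,0,-0.08,-1,0.04,-0.055,-0.11,0,0,-0.13,-1,0.06,-0.083,-0.11,0,0,-0.18,-1,0.08,-0.111,-0.11,0,0,-0.23,-1,0.1,-0.138,-0.11,0,0,-0.28,-1,0.115,-0.16,-0.11,0,0,-0.33,-1,0.119,-0.164,-0.11,0,0,-0.37,-1])

```text
clock: 27.2
eef_pos: [466.2, -206.7, 225.8]
tcp_rot: [-3.139, -0.002, 1.484]
contact_force: [0.7, 0.8, -2.0]
opening: 0.132
grasp_force: 78.4
```

```bash
python3 -c "
from h import *
s=r.sense();print(s['eef_pos'],s['contact_force'],s['opening'],s['grasp_force'])
go(481.9,48.9,226,85)"
```

```text
[ 466.22174658 -206.65376982  225.75964546] [ 0.69747298  0.76175161 -1.97043777] 0.1323746086342843 78.3550751209259
to (481.9, 48.9, 226, 85) t [ 0.256  -0.0064  0.0003] w [-0.003 -0.002  0.001]
```

Call:
send_rows(targets=[0.02,-0.003,0,0,0,0,-1,0.05,-0.006,0,0,0,0,-1,0.085,-0.006,0,0,0,0,-1,0.12,-0.006,0,0,0,0,-1,0.155,-0.006,0,0,0,0,-1,0.19,-0.006,0,0,0,0,-1,0.22,-0.006,0,0,0,0,-1,0.243,-0.006,0,0,0,0,-1,0.255,-0.006,0,0,0,0,-1,0.256,-0.006,0.015,0,0,0,-1,0.256,-0.006,0.034,0,0,0,-1,0.256,-0.006,0.034,0,0,0,-1])

```text
clock: 28.2
eef_pos: [484.2, 45.1, 189.5]
tcp_rot: [-3.137, 0.001, 1.481]
contact_force: [-0.8, -0.8, -4.1]
opening: 0.133
grasp_force: 78.3
```

```bash
python3 -c "
from h import *
s=r.sense();print(s['eef_pos'],s['contact_force'],s['opening'],s['grasp_force'])
go(581.5,40.2,192,85)"
```

```text
[484.23901628  45.12464258 189.50743902] [-0.76050919 -0.84971768 -4.06964582] 0.1333003606458227 78.3384382724762
to (581.5, 40.2, 192, 85) t [ 0.0038  0.0973 -0.003 ] w [-0.005  0.001 -0.002]
```

Call:
send_rows(targets=[0.002,0,-0.001,0,0,0,-1,0.004,0.01,-0.001,0,0,0,-1,0.004,0.025,-0.001,0,0,0,-1,0.004,0.04,-0.001,0,0,0,-1,0.004,0.055,-0.001,0,0,0,-1,0.004,0.07,-0.001,0,0,0,-1,0.004,0.085,-0.001,0,0,0,-1,0.004,0.094,-0.001,0,0,0,-1,0.004,0.097,-0.001,0,0,0,-1,0.004,0.097,-0.001,0,0,0,-1,0.004,0.097,-0.001,0,0,0,-1])

```text
clock: 29.12
eef_pos: [583.0, 40.5, 193.4]
tcp_rot: [-3.141, 0.0, 1.481]
contact_force: [-1.1, 0.9, -3.0]
opening: 0.137
grasp_force: 78.4
```

```bash
python3 -c "
from h import *
s=r.sense();print(s['eef_pos'],s['contact_force'])
go(581.5,40.2,157,85)"
```

```text
[582.95915669  40.53997664 193.37462703] [-1.06465441  0.90719548 -2.95020292]
to (581.5, 40.2, 157, 85) t [-0.0005 -0.0014  0.0364] w [-0.     0.    -0.003]
```

Call:
send_rows(targets=[0,-0.001,0.008,0,0,0,-1,0,-0.001,0.016,0,0,0,-1,0,-0.001,0.024,0,0,0,-1,0,-0.001,0.03,0,0,0,-1,0,-0.001,0.034,0,0,0,-1,0,-0.001,0.036,0,0,0,-1,0,-0.001,0.037,0,0,0,-1,0,-0.001,0.037,0,0,0,-1,0,-0.001,0.037,0,0,0,-1])

```text
clock: 29.87
eef_pos: [582.8, 40.7, 156.8]
tcp_rot: [3.141, -0.0, 1.481]
contact_force: [1.4, -0.2, 2.8]
opening: 0.133
grasp_force: 79.0
```

```bash
python3 -c "
from h import *
s=r.sense();print(s['eef_pos'],s['contact_force'],s['wrist_torque'])"
```

```text
[582.77825301  40.68173273 156.77761209] [ 1.44166781 -0.18475219  2.81731566] [-0.126924   -0.06379894  0.01480222]
```

Call:
send_rows(targets=[0,0,0,0,0,0,-0.68,0,0,0,0,0,0,-0.64,0,0,0,0,0,0,-0.6,0,0,0,0,0,0,-0.5,0,0,0,0,0,0,-0.3,0,0,0,0,0,0,0,0,0,0,0,0,0,0.2,0,0,0,0,0,0,0.2,0,0,-0.01,0,0,0,0.2,0,0,-0.03,0,0,0,0.2,0,0,-0.05,0,0,0,0.2])

```text
clock: 30.78
eef_pos: [581.8, 40.7, 206.9]
tcp_rot: [-3.14, 0.0, 1.481]
contact_force: [0.2, 0.5, -0.3]
opening: 0.597
grasp_force: 0.0
```

Call:
send_rows(targets=[0,0,-0.03,0,0,0,0.2,0,0,-0.07,0,0,0,0.4,0,0,-0.11,0,0,0,1,0,0,-0.14,0,0,0,1,-0.02,-0.01,-0.15,0,0,0,1,-0.05,-0.03,-0.15,0,0,-0.03,1,-0.09,-0.05,-0.15,0,0,-0.06,1,-0.13,-0.07,-0.14,0,0,-0.1,1,-0.17,-0.09,-0.13,0,0,-0.14,1,-0.2,-0.105,-0.12,0,0,-0.18,1,-0.22,-0.11,-0.12,0,0,-0.21,1,-0.22,-0.11,-0.12,0,0,-0.21,1])

```text
clock: 31.78
eef_pos: [450.6, -171.7, 326.5]
tcp_rot: [-3.14, 0.001, 1.689]
contact_force: [0.6, 0.3, -0.1]
opening: 1.002
grasp_force: 0.0
```

Run:
```python
from h import *
s=r.sense();print(s['eef_pos'],s['contact_force'])
g=chk('side','g1.pkl',{k:SB[k] for k in 'D'}); t=snap("top","pics/top7.png")
go(403.2,-350.2,116,97.2)
```

```text
[ 450.5840591  -171.72805216  326.5020979 ] [ 0.64557137  0.34399189 -0.05576684]
side D changed 204 match 0.88 shift 0 0
to (403.2, -350.2, 116, 97.2) t [-0.174  -0.0706  0.211 ] w [ 0.001  0.    -0.008]
```

Call:
send_rows(targets=[-0.03,-0.01,0.01,0,0,-0.008,1,-0.065,-0.025,0.03,0,0,-0.008,1,-0.1,-0.04,0.05,0,0,-0.008,1,-0.135,-0.055,0.07,0,0,-0.008,1,-0.16,-0.065,0.09,0,0,-0.008,1,-0.172,-0.07,0.11,0,0,-0.008,1,-0.174,-0.071,0.12,0,0,-0.008,1,-0.174,-0.071,0.12,0,0,-0.008,1,-0.174,-0.071,0.12,0,0,-0.008,1])

```text
clock: 32.63
eef_pos: [404.1, -348.6, 206.6]
tcp_rot: [-3.141, -0.001, 1.699]
contact_force: [-1.0, 0.4, -0.1]
opening: 0.999
grasp_force: 0.0
```

```bash
python3 -c "
from h import *
go(403.2,-350.2,116,97.2); g=chk('side','g1.pkl',{'D':SB['D']})
print(np.abs(g['color'].astype(int)).shape)
go(403.2,-350.2,116,97.2)"
```

```text
to (403.2, -350.2, 116, 97.2) t [-0.0015 -0.0011  0.0906] w [-0.    -0.001  0.003]
side D changed 508 match 0.58 shift 1 1
(400, 640, 3)
to (403.2, -350.2, 116, 97.2) t [-0.0012 -0.0016  0.0913] w [0.001 0.    0.003]
```

Call:
send_rows(targets=[-0.001,-0.001,0.01,0,0,0.003,1,-0.001,-0.001,0.03,0,0,0.003,1,-0.001,-0.001,0.055,0,0,0.003,1,-0.001,-0.001,0.075,0,0,0.003,1,-0.001,-0.001,0.087,0,0,0.003,1,-0.001,-0.001,0.09,0,0,0.003,1,-0.001,-0.001,0.09,0,0,0.003,-1,-0.001,-0.001,0.09,0,0,0.003,-1,-0.001,-0.001,0.09,0,0,0.003,-1,-0.001,-0.001,0.09,0,0,0.003,-1,-0.001,-0.001,0.09,0,0,0.003,-1,-0.001,-0.001,0.09,0,0,0.003,-1])

```text
clock: 33.68
eef_pos: [402.8, -351.1, 116.9]
tcp_rot: [3.141, 0.001, 1.696]
contact_force: [2.8, 4.4, 13.6]
opening: 0.152
grasp_force: 42.9
```

```bash
python3 -c "
from h import *
s=r.sense();print(s['eef_pos'],s['contact_force'],s['opening'],s['grasp_force'])
go(471.9,-63.5,226,85)"
```

```text
[ 402.81533256 -351.09648207  116.91294752] [ 2.84335243  4.38553951 13.55781259] 0.15172066883529978 42.889970541000366
to (471.9, -63.5, 226, 85) t [ 0.2767  0.1045 -0.1092] w [0.001 0.001 0.212]
```

Call:
send_rows(targets=[0,0,0,0,0,0,-1,0,0,-0.015,0,0,0,-1,0,0,-0.04,0,0,0,-1,0,0,-0.07,0,0,0,-1,0.01,0.003,-0.095,0,0,0.02,-1,0.035,0.013,-0.109,0,0,0.06,-1,0.065,0.025,-0.109,0,0,0.1,-1,0.1,0.038,-0.109,0,0,0.14,-1,0.135,0.051,-0.109,0,0,0.18,-1,0.17,0.064,-0.109,0,0,0.21,-1,0.2,0.075,-0.109,0,0,0.212,-1,0.225,0.085,-0.109,0,0,0.212,-1])

```text
clock: 34.68
eef_pos: [458.3, -114.8, 225.0]
tcp_rot: [-3.141, -0.001, 1.484]
contact_force: [0.8, -0.9, -2.3]
opening: 0.135
grasp_force: 78.6
```

```bash
python3 -c "
from h import *
s=r.sense();print(s['eef_pos'],s['contact_force'],s['opening'],s['grasp_force'])
go(471.9,-64.8,226,85)"
```

```text
[ 458.26882622 -114.76501103  225.01034149] [ 0.83847916 -0.87606021 -2.30250739] 0.13511491401050751 78.60376596450806
to (471.9, -64.8, 226, 85) t [ 0.051   0.0092 -0.001 ] w [-0.001 -0.001  0.   ]
```

Call:
send_rows(targets=[0.02,0.003,0,0,0,0,-1,0.038,0.006,0,0,0,0,-1,0.046,0.008,0,0,0,0,-1,0.047,0.008,0.01,0,0,0,-1,0.047,0.008,0.022,0,0,0,-1,0.047,0.008,0.032,0,0,0,-1,0.047,0.008,0.033,0,0,0,-1,0.047,0.008,0.033,0,0,0,-1,0.047,0.008,0.033,0,0,0,-1])

```text
clock: 35.43
eef_pos: [470.8, -71.5, 192.2]
tcp_rot: [-3.141, 0.0, 1.483]
contact_force: [-0.3, 0.1, -2.1]
opening: 0.139
grasp_force: 78.5
```

Run:
```python
from h import *
s=r.sense();print(s['eef_pos'],s['contact_force'])
g=snap("side","pics/side8.png"); cv2.imwrite("pics/s8c.png",cv2.resize(g["color"][130:260,255:385],None,fx=4.5,fy=4.5,interpolation=cv2.INTER_CUBIC))
go(571.5,-73.5,192,85)
```

```text
[470.76230214 -71.49824561 192.21514982] [-0.31366183  0.05285155 -2.05812826]
to (571.5, -73.5, 192, 85) t [0.0068 0.1003 0.0006] w [ 0.  0. -0.]
```

View pics/s8c.png

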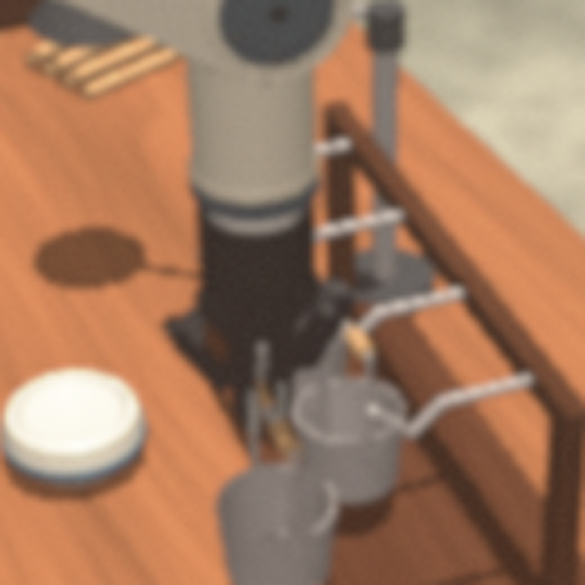

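The carried pail is level in the grip at about (275,490), and the third pail hangs on hook 3. Threading onto hook 4.

Call:
send_rows(targets=[-0.0,0,0,0,0,0,-1,0.006,0.01,0,0,0,0,-1,0.006,0.025,0,0,0,0,-1,0.006,0.04,0,0,0,0,-1,0.006,0.055,0,0,0,0,-1,0.006,0.07,0,0,0,0,-1,0.006,0.085,0,0,0,0,-1,0.006,0.096,0,0,0,0,-1,0.006,0.1,0,0,0,0,-1,0.006,0.1,0,0,0,0,-1,0.006,0.1,0,0,0,0,-1])

```text
clock: 36.4
eef_pos: [570.5, -73.4, 192.1]
tcp_rot: [-3.141, -0.0, 1.484]
contact_force: [-0.5, 0.1, -2.9]
opening: 0.135
grasp_force: 78.6
```

```bash
python3 -c "
from h import *
s=r.sense();print(s['eef_pos'],s['contact_force'])
go(571.5,-73.5,157,85)"
```

```text
[570.52135353 -73.41387764 192.06138597] [-0.52486568  0.11472639 -2.88236866]
to (571.5, -73.5, 157, 85) t [-0.      0.001   0.0351] w [-0.001 -0.     0.   ]
```

Call:
send_rows(targets=[0,0.001,0.008,0,0,0,-1,0,0.001,0.016,0,0,0,-1,0,0.001,0.024,0,0,0,-1,0,0.001,0.03,0,0,0,-1,0,0.001,0.033,0,0,0,-1,0,0.001,0.035,0,0,0,-1,0,0.001,0.036,0,0,0,-1,0,0.001,0.036,0,0,0,-1,0,0.001,0.036,0,0,0,-1])

```text
clock: 37.15
eef_pos: [572.8, -73.9, 156.9]
tcp_rot: [3.14, 0.0, 1.484]
contact_force: [3.3, -1.2, 1.3]
opening: 0.132
grasp_force: 79.3
```

```bash
python3 -c "
from h import *
s=r.sense();print(s['eef_pos'],s['contact_force'],s['wrist_torque'])"
```

```text
[572.79946013 -73.85904391 156.90677024] [ 3.33267742 -1.15653771  1.33933449] [-0.1183679  -0.49285344  0.03887013]
```

Slight forward contact, so I'll nudge +x and release, then rise towards the lamp.

Call:
send_rows(targets=[0,0.001,0.001,0,0,0,-1,0,0.001,0.001,0,0,0,-1,0,0.001,0.001,0,0,0,-0.68,0,0.001,0.001,0,0,0,-0.64,0,0.001,0.001,0,0,0,-0.6,0,0.001,0.001,0,0,0,-0.5,0,0.001,0.001,0,0,0,-0.3,0,0.001,0.001,0,0,0,0,0,0.001,0.001,0,0,0,0.2,0,0.001,0.001,0,0,0,0.2,0,0.001,-0.01,0,0,0,0.2,0,0.001,-0.03,0,0,0,0.2])

```text
clock: 38.15
eef_pos: [571.5, -73.6, 185.1]
tcp_rot: [-3.137, -0.0, 1.484]
contact_force: [-0.2, -0.9, 0.6]
opening: 0.604
grasp_force: 0.0
```

Call:
send_rows(targets=[0,0,-0.03,0,0,0,0.2,0,0,-0.07,0,0,0,0.4,0,0,-0.11,0,0,0,1,0,0,-0.15,0,0,0,1,0,0,-0.19,0,0,0,1,0.02,-0.005,-0.215,0,0,0,1,0.05,-0.01,-0.22,0,0,0,1,0.09,-0.02,-0.22,0,0,0,1,0.13,-0.03,-0.22,0,0,0,1,0.17,-0.04,-0.22,0,0,0,1,0.21,-0.05,-0.22,0,0,0,1,0.25,-0.05,-0.22,0,0,0,1])

```text
clock: 39.15
eef_pos: [543.1, 181.4, 407.8]
tcp_rot: [3.141, -0.0, 1.484]
contact_force: [1.3, 0.8, -0.5]
opening: 0.997
grasp_force: 0.0
```

```bash
python3 -c "
from h import *
s=r.sense();print(s['eef_pos'],s['contact_force'])
go(549.1,454.1,410,85)"
```

```text
[543.05893053 181.36713477 407.82196048] [ 1.25877255  0.79433207 -0.47519102]
to (549.1, 454.1, 410, 85) t [ 0.2722 -0.0177 -0.0021] w [ 0.001 -0.     0.   ]
```

Call:
send_rows(targets=[0.04,-0.002,0,0,0,0,1,0.08,-0.005,0,0,0,0,1,0.12,-0.008,0,0,0,0,1,0.16,-0.01,0,0,0,0,1,0.2,-0.013,0,0,0,0,1,0.235,-0.016,0,0,0,0,1,0.258,-0.018,0,0,0,0,1,0.266,-0.018,0,0,0,0,1,0.266,-0.018,0,0,0,0,1,0.266,-0.018,0,0,0,0,1])

```text
clock: 39.98
eef_pos: [550.0, 445.6, 406.5]
tcp_rot: [3.142, 0.001, 1.484]
contact_force: [0.1, -0.4, 0.2]
opening: 1.002
grasp_force: 0.0
```

Run:
```python
from h import *
import time
g=cams.grab_frame("side"); t=cams.grab_frame("top")
a=cv2.resize(g["color"][130:260,260:390],None,fx=3,fy=3,interpolation=cv2.INTER_CUBIC)
b=cv2.resize(t["color"][130:240,220:355],None,fx=3,fy=3,interpolation=cv2.INTER_CUBIC)
b=cv2.copyMakeBorder(b,0,a.shape[0]-b.shape[0],0,0,cv2.BORDER_CONSTANT)
cv2.imwrite("pics/s9c.png",np.hstack([a,b])); go(549.1,454.1,304,85)
```

```text
to (549.1, 454.1, 304, 85) t [ 0.0093 -0.0021  0.1029] w [ 0.     0.    -0.001]
```

View pics/s9c.png

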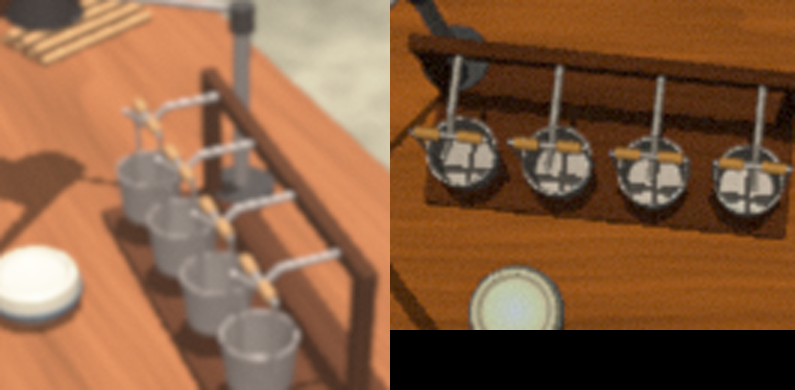

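All four pails hang level, each with its waist on a hook (bars at y≈135–165 in the right panel). Now I'll grip the lamp pin.

Call:
send_rows(targets=[0.005,-0.001,0,0,0,0,1,0.009,-0.001,0.01,0,0,0,1,0.009,-0.001,0.035,0,0,0,1,0.009,-0.001,0.065,0,0,0,1,0.009,-0.001,0.09,0,0,0,1,0.009,-0.001,0.103,0,0,0,1,0.009,-0.001,0.103,0,0,0,1,0.009,-0.001,0.103,0,0,0,-1,0.009,-0.001,0.103,0,0,0,-1,0.009,-0.001,0.103,0,0,0,-1,0.009,-0.001,0.103,0,0,0,-1,0.009,-0.001,0.103,0,0,0,-1], grip_force=25)

```text
clock: 41.08
eef_pos: [550.2, 455.5, 304.6]
tcp_rot: [3.14, -0.001, 1.484]
contact_force: [0.2, 0.6, -0.9]
opening: 0.296
grasp_force: 0.0
```

Call:
send_rows(targets=[0,0,0,0,0,0,-1,0,0,0,0,0,0,-1])

```text
clock: 41.25
eef_pos: [549.3, 455.6, 304.3]
tcp_rot: [-3.141, -0.001, 1.484]
contact_force: [-4.2, -0.1, 4.8]
opening: 0.177
grasp_force: 25.8
```

```bash
python3 -c "
from h import *
lamp((741.6,279.3));s=r.sense();print(s['eef_pos'],s['opening'],s['grasp_force'])
arc(137.7,180,12,(741.6,279.3))"
```

```text
ang 137.49861786428647 rad 260.87676062791513 Fcw -2.9320878627897287 Frad 3.0447410386041738 Fz 4.830231477329155
[549.26572829 455.55042457 304.2807436 ] 0.1772282197256022 25.81133008003235
[-0.014, -0.009]
[-0.028, -0.018]
[-0.042, -0.025]
[-0.056, -0.032]
[-0.071, -0.038]
[-0.086, -0.043]
[-0.102, -0.047]
[-0.118, -0.05]
[-0.134, -0.052]
[-0.149, -0.053]
[-0.165, -0.053]
[-0.181, -0.052]
```

Call:
send_rows(targets=[-0.014,-0.01,0,0,0,0,-1,-0.028,-0.018,0,0,0,0,-1,-0.042,-0.025,0,0,0,0,-1,-0.056,-0.032,0,0,0,0,-1,-0.071,-0.038,0,0,0,0,-1,-0.086,-0.043,0,0,0,0,-1,-0.102,-0.047,0,0,0,0,-1,-0.118,-0.05,0,0,0,0,-1,-0.134,-0.052,0,0,0,0,-1,-0.149,-0.053,0,0,0,0,-1,-0.165,-0.053,0,0,0,0,-1,-0.181,-0.052,0,0,0,0,-1])

```text
clock: 42.25
eef_pos: [484.9, 279.2, 304.2]
tcp_rot: [3.135, -0.002, 1.484]
contact_force: [14.6, 3.0, -4.8]
opening: 0.179
grasp_force: 25.4
```

```bash
python3 -c "
from h import *
lamp((741.6,279.3))
arc(179,225,12,(741.6,279.3))"
```

```text
ang -179.97564827295443 rad 256.7330485081904 Fcw 2.964916603005141 Frad -14.606537783366994 Fz -4.831697571003011
[-0.013, -0.002]
[-0.03, 0.001]
[-0.047, 0.005]
[-0.064, 0.01]
[-0.08, 0.017]
[-0.096, 0.024]
[-0.111, 0.032]
[-0.125, 0.042]
[-0.139, 0.052]
[-0.153, 0.063]
[-0.165, 0.076]
[-0.177, 0.088]
```

Call:
send_rows(targets=[-0.014,0.002,0,0,0,0,-1,-0.03,0.005,0,0,0,0,-1,-0.046,0.009,0,0,0,0,-1,-0.062,0.014,0,0,0,0,-1,-0.078,0.02,0,0,0,0,-1,-0.094,0.027,0,0,0,0,-1,-0.109,0.035,0,0,0,0,-1,-0.123,0.045,0,0,0,0,-1,-0.137,0.055,0,0,0,0,-1,-0.151,0.066,0,0,0,0,-1,-0.163,0.078,0,0,0,0,-1,-0.175,0.09,0,0,0,0,-1])

```text
clock: 43.25
eef_pos: [565.4, 103.5, 304.7]
tcp_rot: [3.124, -0.015, 1.485]
contact_force: [37.7, 41.4, -21.7]
opening: 0.147
grasp_force: 32.5
```

```bash
python3 -c "
from h import *
lamp((742.5,278.5))
arc(223.9,232,3,(742.5,278.5));go(583.5,74.5,304,85)"
```

```text
ang -135.33839052418008 rad 248.97777822505316 Fcw 2.893476753978792 Frad -55.93209852286822 Fz -21.707250771405015
[-0.014, -0.0]
[-0.021, 0.009]
[-0.028, 0.02]
to (583.5, 74.5, 304, 85) t [-0.0273  0.0205  0.0006] w [ 0.017 -0.015  0.001]
```

The tool shows a growing radial load, so the grip has probably slipped on the pin. I'll release, rise clear and look.

Call:
send_rows(targets=[0.004,0.006,0,0,0,0,-1,0.006,0.008,0,0,0,0,-1,0.006,0.008,0,0,0,0,-1])

```text
clock: 43.5
eef_pos: [568.5, 104.5, 304.4]
tcp_rot: [3.136, -0.004, 1.484]
contact_force: [7.9, 9.3, -0.7]
opening: 0.002
grasp_force: 1.8
```

```bash
python3 -c "
from h import *
lamp((742.5,278.5));s=r.sense();print(s['eef_pos'],s['contact_force'],s['wrist_torque'],s['opening'])"
```

```text
ang -134.99724622704832 rad 246.0416225967076 Fcw 1.0033366131257768 Frad -12.147212542452014 Fz -0.6699492819856736
[568.5306622  104.51393862 304.42099246] [ 7.8794633   9.2992212  -0.66994928] [ 1.35863015 -1.13941212  0.1594697 ] 0.002033374600428794
```

Call:
send_rows(targets=[0.003,0.003,0,0,0,0,-1,0.003,0.003,0,0,0,0,-1,0.003,0.003,-0.03,0,0,0,-1,0.003,0.003,-0.06,0,0,0,-1,0.003,0.003,-0.09,0,0,0,-1,0.03,-0.02,-0.1,0,0,0,0,0.06,-0.05,-0.1,0,0,0,1,0.1,-0.08,-0.1,0,0,0,1,0.14,-0.11,-0.1,0,0,0,1,0.18,-0.13,-0.1,0,0,0,1,0.2,-0.14,-0.1,0,0,0,1,0.2,-0.14,-0.1,0,0,0,1])

```text
clock: 44.5
eef_pos: [440.0, 319.0, 403.2]
tcp_rot: [-3.14, -0.002, 1.488]
contact_force: [0.8, -0.2, -0.2]
opening: 0.975
grasp_force: 0.0
```

Run:
```python
from h import *
import pickle
G={n:cams.grab_frame(n) for n in("side","top")}; pickle.dump(G,open("g2.pkl","wb"))
print(r.sense()["eef_pos"],r.sense()["contact_force"])
a=cv2.resize(G["side"]["color"][125:255,260:360],None,fx=4,fy=4,interpolation=cv2.INTER_CUBIC)
b=cv2.resize(G["top"]["color"][115:245,215:315],None,fx=4,fy=4,interpolation=cv2.INTER_CUBIC)
cv2.imwrite("pics/s10.png",np.hstack([a,b]))
```

```text
[442.23428031 314.86366346 403.09610766] [ 0.66059253 -0.13552514 -0.51377146]
```

View pics/s10.png

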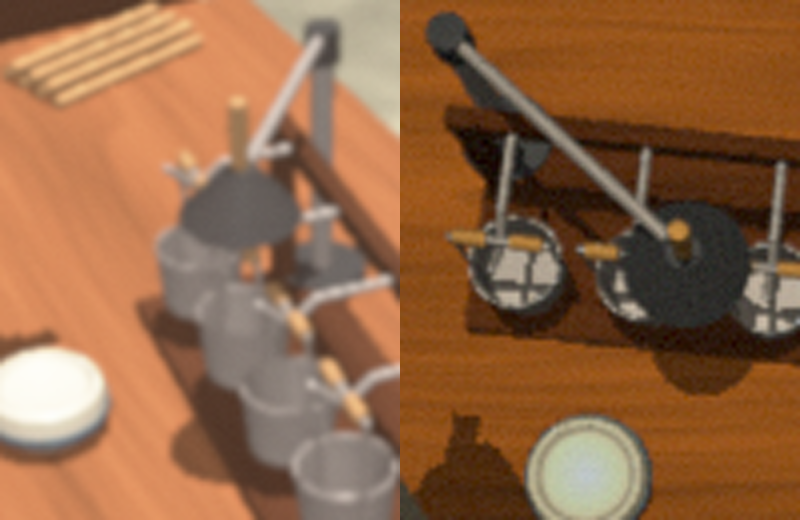

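The shade sits over the rack. The pin top is at side crop (237,102) and top crop (278,228). The pails all still hang level.

Run:
```python
from h import *
import pickle
G=pickle.load(open("g2.pkl","rb"));t,s=G["top"],G["side"]
pt=(278.5/4+214.5,228.5/4+114.5);ps=(237.5/4+259.5,102.5/4+124.5)
print("pin",tri(t,pt,s,ps),ray(t,*pt,345),ray(s,*ps,345))
# same measure in the first pictures vs gripped position (562.4,90.9): earlier tri gave 561,91.9
# rods: shade centre relative to hooks in top image, hook seats projected at 176
print("mid at pin height ->",proj(t,(584,75.5,345)),"pin px",pt, "sidemid",proj(s,(584,75.5,345)),ps)
c=t["color"][160:185,270:295]; hs=cv2.cvtColor(c,cv2.COLOR_BGR2HSV)
```

```text
pin [569.75622494  84.75249874 340.98154406] [568.02859864  84.64317023 345.        ] [567.55971734  78.37251999 345.        ]
mid at pin height -> (np.float64(287.42121481954604), np.float64(166.37973041363767)) pin px (284.125, 171.625) sidemid (np.float64(323.94141863367054), np.float64(149.33434411133973)) (318.875, 150.125)
```

```bash
python3 -c "
from h import *
print(r.sense()['eef_pos']);go(569.5,83.5,405,85)"
```

```text
[442.23428031 314.86366346 403.09610766]
to (569.5, 83.5, 405, 85) t [-0.2199  0.1462 -0.0017] w [-0.     0.001  0.004]
```

Call:
send_rows(targets=[-0.03,0.02,0,0,0,0.004,1,-0.06,0.04,0,0,0,0.004,1,-0.09,0.06,0,0,0,0.004,1,-0.12,0.08,0,0,0,0.004,1,-0.15,0.1,0,0,0,0.004,1,-0.18,0.12,0,0,0,0.004,1,-0.205,0.136,0,0,0,0.004,1,-0.218,0.146,0,0,0,0.004,1,-0.22,0.146,0,0,0,0.004,1,-0.22,0.146,0,0,0,0.004,1,-0.22,0.146,0,0,0,0.004,1])

```text
clock: 45.52
eef_pos: [569.1, 81.5, 403.2]
tcp_rot: [-3.141, -0.0, 1.478]
contact_force: [-0.1, 0.1, -0.2]
opening: 1.0
grasp_force: 0.0
```

```bash
python3 -c "
from h import *
print(r.sense()['eef_pos']);go(569.5,83.5,304,85)"
```

```text
[569.06596849  81.52444171 403.19604725]
to (569.5, 83.5, 304, 85) t [0.002  0.0003 0.0992] w [-0.001 -0.    -0.005]
```

Call:
send_rows(targets=[0.002,0,0.01,0,0,0,1,0.002,0,0.035,0,0,0,1,0.002,0,0.065,0,0,0,1,0.002,0,0.09,0,0,0,1,0.002,0,0.099,0,0,0,1,0.002,0,0.099,0,0,0,-1,0.002,0,0.099,0,0,0,-1,0.002,0,0.099,0,0,0,-1,0.002,0,0.099,0,0,0,-1,0.002,0,0.099,0,0,0,-1,0.002,0,0.099,0,0,0,-1,0.002,0,0.099,0,0,0,-1], grip_force=40)

```text
clock: 46.52
eef_pos: [570.1, 84.0, 305.4]
tcp_rot: [3.14, -0.0, 1.48]
contact_force: [-1.2, -0.7, 6.2]
opening: 0.18
grasp_force: 38.9
```

```bash
python3 -c "
from h import *
s=r.sense();print(s['eef_pos'],s['contact_force'],s['wrist_torque'],s['opening'],s['grasp_force']);go(582.6,73.6,304,85)"
```

```text
[570.08209367  83.9699264  305.42189108] [-1.17914687 -0.69752887  6.22668859] [-0.16520551  0.32190127 -0.05303492] 0.1798631320519036 38.922184109687805
to (582.6, 73.6, 304, 85) t [-0.0092  0.0134  0.0014] w [ 0.002 -0.    -0.004]
```

Call:
send_rows(targets=[-0.002,0.003,0,0,0,0,-1,-0.004,0.006,0,0,0,0,-1,-0.006,0.009,0,0,0,0,-1,-0.008,0.012,0,0,0,0,-1,-0.0095,0.0135,0,0,0,0,-1,-0.0095,0.0135,0,0,0,0,-1,-0.0095,0.0135,0,0,0,0,-1,-0.0095,0.0135,0,0,0,0,-1])

```text
clock: 47.18
eef_pos: [582.6, 73.1, 305.4]
tcp_rot: [3.14, 0.0, 1.48]
contact_force: [-2.1, -1.1, 6.4]
opening: 0.175
grasp_force: 39.2
```

```bash
python3 -c "
from h import *
s=r.sense();print(s['eef_pos'],s['contact_force'],s['wrist_torque'],s['opening'],s['grasp_force']);lamp((742,279))"
```

```text
[582.58202908  73.13547956 305.41645859] [-2.12952403 -1.14825117  6.41516436] [-0.20440103  0.32046126  0.32001295] 0.17533577519356017 39.21682834625244
ang -127.75358921178602 rad 260.373366967827 Fcw 0.9806746959734537 Frad 2.2117030756109037 Fz 6.415164358473576
```

Right where it should be. I'll open gently, rise and back away.

Call:
send_rows(targets=[0,0,0,0,0,0,-0.6,0,0,0,0,0,0,-0.4,0,0,0,0,0,0,0,0,0,0,0,0,0,1,0,0,0,0,0,0,1,0,0,-0.02,0,0,0,1,0,0,-0.05,0,0,0,1,0,0,-0.08,0,0,0,1,0,0,-0.11,0,0,0,1,0,-0.03,-0.12,0,0,0,1,0.03,-0.06,-0.12,0,0,0,1,0.06,-0.1,-0.12,0,0,0,1])

```text
clock: 48.18
eef_pos: [494.8, 136.3, 425.1]
tcp_rot: [3.14, -0.001, 1.477]
contact_force: [-0.1, 1.5, -0.5]
opening: 0.996
grasp_force: 0.0
```

Call:
send_rows(targets=[0.03,-0.03,0,0,0,0,1,0.06,-0.05,0,0,0,0,1,0.09,-0.07,0,0,0,0,1,0.12,-0.08,0,0,0,0,1,0.14,-0.08,0,0,0,0,1,0.14,-0.08,0,0,0,0,1,0.14,-0.08,0,0,0,0,1,0.14,-0.08,0,0,0,0,1,0.14,-0.08,0,0,0,0,1,0.14,-0.08,0,0,0,0,1,0.14,-0.08,0,0,0,0,1,0.14,-0.08,0,0,0,0,1])

```text
clock: 49.18
eef_pos: [428.1, 282.2, 424.4]
tcp_rot: [3.141, -0.0, 1.479]
contact_force: [-0.7, -0.2, 0.5]
opening: 1.001
grasp_force: 0.0
```

Run:
```python
from h import *
import pickle
o=pickle.load(open("g2.pkl","rb"));g0=pickle.load(open("g1.pkl","rb"))
G={n:cams.grab_frame(n) for n in("top","side")}
def m(n,u,v,h,src,se=16):
    T=src[n]["color"][v-h:v+h,u-h:u+h];W=G[n]["color"][v-h-se:v+h+se,u-h-se:u+h+se]
    q=cv2.matchTemplate(W,T,cv2.TM_CCOEFF_NORMED);_,a,_,l=cv2.minMaxLoc(q);return l[0]-se,l[1]-se,round(a,2)
t,s=m("top",284,172,5,o),m("side",319,153,6,o);print(t,s)
print("pin",tri(G["top"],(284.1+t[0],171.6+t[1]),G["side"],(318.9+s[0],150.1+s[1])))
# bystanders against the start, hung pails against the last picture
print("bowl",m("top",262,234,16,g0),"ink",m("top",441,243,12,g0),"pot",m("side",227,205,14,g0))
print("pails",[m("side",u,v,8,o) for u,v in((308,190),(318,208),(329,226),(346,243))])
print(r.sense()["clock"],r.sense()["eef_pos"],r.sense()["contact_force"])
```

```text
(4, -4, 0.93) (6, 0, 0.81)
pin [583.40101037  72.85548595 342.89367326]
bowl (0, 0, 0.94) ink (0, 0, 0.9) pot (0, 0, 0.94)
pails [(1, 0, 0.8), (0, 0, 0.97), (0, 0, 0.98), (0, 0, 1.0)]
49.2833 [428.04252591 282.49021322 424.36327247] [-0.47398686  0.47176702 -0.42023166]
```

```bash
python3 -c "
from rig import r
print(r.sign_off())"
```

```text
the job is handed in; nothing more can be done
None
```

The job is handed in at 49 s of the 210 s allowed. All four pails hang level by the middle of their handles, one to a hook. The lamp is back with its shade centre within about 3 mm of the row's middle. The brush pot, bowl and inkstone haven't moved. On the way back the lamp pin slipped out of the grip once, so I re-gripped it and finished the swing.

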